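# Load a bowl polisher with one level measure of polishing balls

## Task

Take the steel measure by its upright handle, scoop a heaped measure of polishing balls out of the blue tray and lift it clear, then strike it off level by drawing it under the tray's levelling bar so that the surplus drops back into the tray. Tip the level measure, which holds four balls, into the grey bowl of the polisher, and stand the empty measure upright on its rubber mat again, leaving every other ball in the tray and the bottle, tooth model and lid where they are.

Things in the scene. Friction and masses are not known exactly. Their poses are not given: they have to be found in the camera images.
- measure_grip (a point): Centre of the black upright grip of the steel measure (0.22 kg). Axes: z up, -x to the measure's nose, +y the side that carries the handle. Grip 12 mm thick (y), 28 wide (x), 52 tall (z), centre 88 mm above the cup's underside and 30 mm to +y of its middle plane; its flat sides can be pinched at any lean. A 3 mm strap joins it to the cup's +y wall, inner face 28 mm from the middle plane.
- measure_floor (a point): Middle of the cup's inner floor, 2 mm above the underside; from the grip 12 mm to +x, 30 to -y, 86 down. From here: rim level all round, z = 24; sides upright, 52 mm apart, 56 outside; back wall's outer face x = 27; floor flat to x = -17, then the 2 mm nose wall slopes out at 40 degrees to the lip, x = -46, z = 23. A 14 mm high rib along x makes two lanes of two balls: level it holds four.
- tray: Blue trough tray, fixed, 262 by 86 mm. Origin: centre of its underside on the bench; x along it. Channel 68 mm wide, floor z = 4, flat from x = -70 to 125; from x = -70 to -124 a 40 degree ramp to z = 50. Walls 48 mm high, 70 at the ramp's top, flared to 66 at x = 42 to 106. Balls at x = -72 to 35. The measure goes in nose to -x; pushed nose down to the ramp, then turned up with the lip along it, it fills.
- bar: Levelling bar over the tray: a steel blade 4 mm thick (x), 22 mm high above its straight level lower edge, 80 mm above the bench. Origin: on that edge over the tray's middle line, at tray x = 118; tray axes. Fixed. It runs from y = -38 to 18 mm, open beyond, for the handle; its foot goes down outside the -y wall (y = -38 to -50). Draw the measure under it with the rim 1 to 3 mm below the edge.
- polisher: The polisher: white housing 190 by 180 mm, 54 mm high, that carries the bowl; origin at the centre of its underside. Fixed.
- bowl_mouth (a point): Centre of the open mouth of the polisher's round grey bowl, level with its rim, 132 mm above the bench; inner radius 73 mm, 65 mm deep, a 34 mm high cone in the middle of its floor. Fixed.
- mat: Black rubber mat, 130 (x) by 120 (y) by 3 mm, on the bench, on which the measure stands; origin: centre of its underside. Fixed.
- place0 (a point): Where a ball's centre lies when it rests on the cup floor, back corner, -y side: 12 mm above the middle of the floor, 12 to +x, 13 to -y; balls settle within 3 mm of it.
- place1 (a point): The same for the back corner, +y (handle) side.
- place2 (a point): The same for the nose end, 12 mm to -x, -y side.
- place3 (a point): The same for the nose end, +y side.
- bottle: Bystander: white bottle, radius 27 mm, 130 mm high, origin at its foot.
- model: Bystander: plaster tooth model, 66 by 72 by 32 mm, origin at the centre of its underside.
- lid: Bystander: clear bowl lid with a knob, radius 66 mm, 42 mm high, lying on the bench, origin at the centre of its underside.
- ball0: White glazed ceramic polishing ball, 24 mm in diameter, 27 g, slippery; one of nine alike in the tray. Origin: its centre.
- ball1: White glazed ceramic polishing ball, 24 mm in diameter, 27 g, slippery; one of nine alike in the tray. Origin: its centre.
- ball2: White glazed ceramic polishing ball, 24 mm in diameter, 27 g, slippery; one of nine alike in the tray. Origin: its centre.
- ball3: White glazed ceramic polishing ball, 24 mm in diameter, 27 g, slippery; one of nine alike in the tray. Origin: its centre.
- ball4: White glazed ceramic polishing ball, 24 mm in diameter, 27 g, slippery; one of nine alike in the tray. Origin: its centre.
- ball5: White glazed ceramic polishing ball, 24 mm in diameter, 27 g, slippery; one of nine alike in the tray. Origin: its centre.
- ball6: White glazed ceramic polishing ball, 24 mm in diameter, 27 g, slippery; one of nine alike in the tray. Origin: its centre.
- ball7: White glazed ceramic polishing ball, 24 mm in diameter, 27 g, slippery; one of nine alike in the tray. Origin: its centre.
- ball8: White glazed ceramic polishing ball, 24 mm in diameter, 27 g, slippery; one of nine alike in the tray. Origin: its centre.
Things that resemble listed ones, but are neither listed nor needed, are in the scene too. Several things have the shape of the mat; the one meant has the colours described above.

How it is judged:
By the outcome, as a careful person would: the job done as asked, in the order asked, and still so for the second after the job is handed in, with the robot touching nothing.
It also fails if it takes over 72 s, if anything falls off the work surface, if the arm or the gripper's body presses on something with over 40 N, if the wrist force passes 120 N, or if a joint passes its speed limit or range.

## Robot

A 7-joint arm with a two-finger parallel gripper is mounted at the origin on the work surface. World frame = base frame: x ahead of the robot, y to its left, z up, the work surface at z = 0. Lengths are in m, angles in rad, forces in N, time in s.
With the tool pointing down it reaches from about 0.4 to 0.9 m from the base axis. Payload 5.5 kg.
Tool frame: the origin (TCP) lies on the centre line of the jaws, within the pads' length; the fingertips stand 19 mm ahead of it and the grasp point (between the pads) is the TCP; z points along the fingers, y is the line along which they close (so a half turn about z gives the same grasp; the last joint's range is limited). The gripper opens to 85 mm and grips with 20 to 120 N. Pads are 22 mm wide; open, the fingers measure 114 mm over their backs; the gripper's body (76 mm by 85 mm) begins 54 mm behind the grasp point. The pads swing forward as they close: fully open they stand 13 mm farther back than shut.
Start: joints at [-0.957, 0.501, -0.427, 1.55, 0.221, 1.138, -0.21], TCP at [0.223, 0.61, 0.25] pointing down, gripper open.
Joint ranges: [-2.88, 2.88], [-0.31, 2.03], [-1.54, 1.56], [0.2, 2.42], [-1.41, 4.55], [0.19, 2.02], [-2.57, 2.57]. Speed limits (rad/s): [2.57, 2.57, 3.14, 3.14, 3.14, 3.14, 3.14].

## Interface

Orientations are given as a unit quaternion [w, x, y, z].
In Python, from bench import robot, viewer, order gives the robot as it stands. The module is installed in compiled form; this text tells all that it offers.
- The arm moves only by the tool apply_moves, never from a script. Its argument "series" is a list of rows, each a list of 3 entries, a list of its own where there are three numbers: the shift along the tool's x, y, z each as a share of 100 mm, from -1 to 1, then the turn, a rotation vector about the tool's x, y, z each as a share of 45 degrees, from -1 to 1, then the finger opening in mm, from 0 to 85.4. In form: [[[dx, dy, dz], [ax, ay, az], hand], ...]. A call has 1 to 10 rows; each row is the pose to reach, as a shift and turn from the pose commanded when the call began, along the tool's axes at that moment; what a row does not reach only later rows make up. A row lasts 1/10 s, in which the tool goes at most 50 mm and 8.59 degrees, less where a joint would pass 70% of its speed; a pose out of reach is approached as far as the arm can. A call with a number of a shift or a turn outside -1 to 1 is refused whole. A call with a gripper value outside its range is refused whole. The fingers move at their own pace and stop on an object; "force" is the grip in N (left out, the last holds). Time passes only in rows, so rows that repeat a pose let the fingers close. It gives the time, the measured TCP pose, the force, the opening and the grip force at its end, in the units of the state.
- robot.get_obs(): the state, without advancing time (a new reading comes with each control period).
- viewer.read_camera(name): name is "scene" or "top"; returns a dict with "image" (384x512x3 uint8, red, green, blue), "fov_y" (degrees; the focal length in pixels is half the picture's height over the tangent of half this angle, whatever the lens; pixels are square), "cx", "cy" (the principal point, pixels), "extrinsics" (4x4, takes a point from camera to world coordinates). Camera axes: x right, y up, looking along -z (the intrinsics and any distortion apply to the point x, -y, -z); pixel columns grow to the right and rows downward; lengths in m; the calibration is good to about 2 mm. A picture is of the moment at which its call begins. There is no depth.
- order.hand_in(): hands the job in; it is judged then, once.
Trained networks look in the newest picture that a camera, given by its name, has taken for a name from the list of things; names that differ only in an ending like _2 or _b are one class to them, and where a whole thing is asked for, a point or a joint stands for the part that bears it (a point fixed in the world has none). Each returns a list of dicts, best first, with "p" (0 to 1); they miss things now and then, are a little off and sometimes report something else, mostly with a low value. They report only what shows in the picture. A call takes as long as a camera call. They do not tell look-alikes from the thing itself.
- viewer.search_frame(camera, name): "box" ([left, top, width, height] in pixels, round what is visible of it).
- viewer.trace(camera, name): "mask" (384x512 bool, what is visible of it) and "box" ([left, top, width, height] in pixels, round what is visible of it).
- viewer.tip_of(camera, name): "location" ([column, row] in pixels: a listed point, or the origin of a listed thing).
The state is a dict: "time": time; "joint_pos": joint angles; "joint_vel": joint speeds; "tau": joint torques, N m; "ee_pos": TCP position; "tool_rot": TCP orientation; "ft_force": force on the tool from outside, world axes, zero at the start; "torque": the same for the moment, N m; "finger_gap": opening from 0.0 (shut) to 1.0 (fully open); "finger_force": force on a finger pad.
Only numpy, scipy, OpenCV 4.12 (cv2) and the standard library are available. Lean on these libraries where they do the work, as an engineer would, in place of code of your own. Each camera call takes 0.05 s, during which the arm holds its last target. There are 200 camera calls.

## Working session

There is one attempt and no reset: what is moved stays moved. The work goes in short steps, Python scripts to look and compute and a tool call to move; the robot and the scene stay as the last step left them, time stands still between calls to the robot, and variables do not carry over. Pictures are saved under pics/ and viewed, at most 10 in all, crops included, and the job is handed in when it is done.

Besides the shell and the picture viewer there is one more tool, called after ">>>" as name([rows], argument=value, ...), one row to a line, values as JSON. apply_moves: Moves the arm, as the interface text tells. Shift numbers are shares of 100 mm and turn numbers shares of 45 degrees, none past 1 either way. Its arguments: {"type":"object","properties":{"series":{"type":"array"},"force":{"type":"number"}},"required":["series"]}

```bash
mkdir -p pics; cat > h.py <<'E'
import numpy as np, cv2
from bench import robot, viewer, order
from scipy.spatial.transform import Rotation as R
def cam(n):
    return viewer.read_camera(n)
def K(c):
    f=c["image"].shape[0]/2/np.tan(np.radians(c["fov_y"])/2); return f
def ray(c,px):
    f=K(c);E=np.array(c["extrinsics"])
    d=np.array([(px[0]-c["cx"])/f,-(px[1]-c["cy"])/f,-1.]);d=E[:3,:3]@d
    return E[:3,3],d/np.linalg.norm(d)
def atz(c,px,z):
    o,d=ray(c,px);return o+d*(z-o[2])/d[2]
def proj(c,P):
    E=np.array(c["extrinsics"]);p=E[:3,:3].T@(np.array(P)-E[:3,3]);f=K(c)
    return np.array([c["cx"]+f*p[0]/-p[2],c["cy"]-f*p[1]/-p[2]])
def tri(l):
    A=np.zeros((3,3));b=np.zeros(3)
    for o,d in l:
        M=np.eye(3)-np.outer(d,d);A+=M;b+=M@o
    return np.linalg.solve(A,b)
def save(n,im,s=1): cv2.imwrite("pics/"+n+".png",cv2.resize(im[:,:,::-1],None,fx=s,fy=s,interpolation=cv2.INTER_CUBIC))
E
cat > a.py <<'E'
from h import *
np.set_printoptions(precision=4,suppress=True)
cs={n:cam(n) for n in("scene","top")}
for n in cs:
    c=cs[n];print(n,{k:(np.array(c[k]).round(3).tolist()) for k in c if k!="image"});save(n+"0",c["image"],1.5)
for name in "measure_grip measure_floor tray bar polisher bowl_mouth mat place0 place2 bottle model lid ball0".split():
    L={}
    for n in cs:
        r=viewer.tip_of(n,name);L[n]=r;print(name,n,[(np.round(q["location"],1).tolist(),round(q["p"],2)) for q in r[:10]])
    if L["scene"] and L["top"]: 
        rs=[ray(cs[n],L[n][0]["location"]) for n in cs];print("   tri",tri(rs))
o=robot.get_obs();print(o["ee_pos"],o["tool_rot"],R.from_quat(np.roll(o["tool_rot"],-1)).as_matrix())
E
python3 a.py
```

```text
scene {'fov_y': 57.471, 'cx': 250.342, 'cy': 190.837, 'extrinsics': [[0.323, -0.563, 0.761, 1.403], [0.946, 0.202, -0.253, -0.268], [-0.011, 0.802, 0.597, 0.75], [0.0, 0.0, 0.0, 1.0]]}
top {'fov_y': 43.877, 'cx': 263.817, 'cy': 198.238, 'extrinsics': [[0.021, 0.996, -0.091, 0.463], [-1.0, 0.022, 0.01, -0.02], [0.012, 0.091, 0.996, 1.56], [0.0, 0.0, 0.0, 1.0]]}
measure_grip scene [([249.0, 176.3], 0.93)]
measure_grip top [([239.9, 237.0], 0.73)]
   tri [0.4766 0.0363 0.0847]
measure_floor scene [([238.7, 198.8], 0.58)]
measure_floor top [([248.1, 233.3], 0.69), ([193.3, 258.5], 0.16)]
   tri [0.4875 0.0039 0.0059]
tray scene [([292.0, 183.7], 0.94)]
tray top [([190.4, 244.0], 0.77), ([181.6, 249.3], 0.65), ([254.5, 239.3], 0.61)]
   tri [ 0.4531  0.2052 -0.003 ]
bar scene [([287.7, 173.4], 0.42)]
bar top []
polisher scene [([180.7, 211.0], 0.6)]
polisher top [([310.2, 238.1], 0.77), ([254.0, 235.9], 0.16)]
   tri [ 0.4776 -0.1978 -0.0005]
bowl_mouth scene [([178.2, 180.8], 0.92), ([239.0, 197.2], 0.71)]
bowl_mouth top [([318.1, 242.1], 0.85)]
   tri [ 0.4664 -0.1991  0.1153]
mat scene
[... 984 characters left out ...]
i [ 0.5262  0.4286 -0.0155]
lid scene [([288.5, 175.4], 0.2)]
lid top [([186.5, 237.3], 0.15)]
   tri [0.469  0.1971 0.0479]
ball0 scene [([287.2, 174.9], 0.58), ([297.1, 183.9], 0.54), ([296.4, 181.8], 0.47), ([291.9, 168.7], 0.44), ([296.4, 175.9], 0.36), ([288.5, 178.7], 0.36)]
ball0 top [([189.0, 237.1], 0.62), ([194.0, 260.5], 0.61), ([194.2, 253.2], 0.6), ([189.1, 246.4], 0.56), ([179.2, 242.5], 0.54), ([195.6, 240.7], 0.49), ([182.9, 253.3], 0.47), ([187.0, 258.0], 0.42), ([182.4, 257.6], 0.41), ([313.8, 237.5], 0.39)]
   tri [0.4703 0.1898 0.0522]
[0.2233 0.6104 0.2503] [-0.      0.1745  0.9847 -0.    ] [[-0.9391  0.3436 -0.0001]
 [ 0.3436  0.9391 -0.    ]
 [ 0.0001 -0.     -1.    ]]
```

```bash
python3 - <<'E'
import cv2
t=cv2.imread("pics/top0.png");s=cv2.imread("pics/scene0.png")
# crops at 1.5x -> further enlarge
def crop(im,x0,y0,x1,y1,f):
    return cv2.resize(im[int(y0*1.5):int(y1*1.5),int(x0*1.5):int(x1*1.5)],None,fx=f,fy=f,interpolation=cv2.INTER_CUBIC)
cv2.imwrite("pics/tc.png",crop(t,100,120,366,320,2)[:600,:800])
cv2.imwrite("pics/sc.png",crop(s,140,110,400,290,2)[:600,:800])
E
```

```text
(no output)
```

View pics/tc.png

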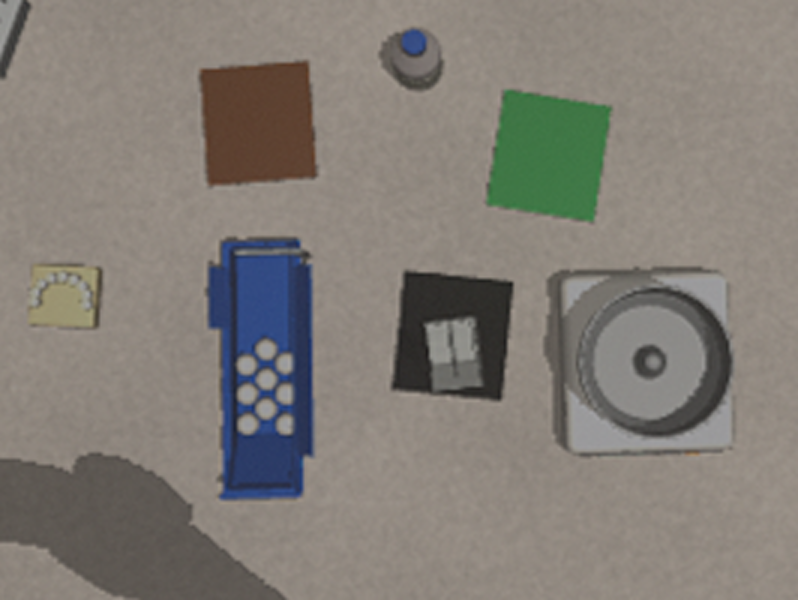

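View pics/sc.png

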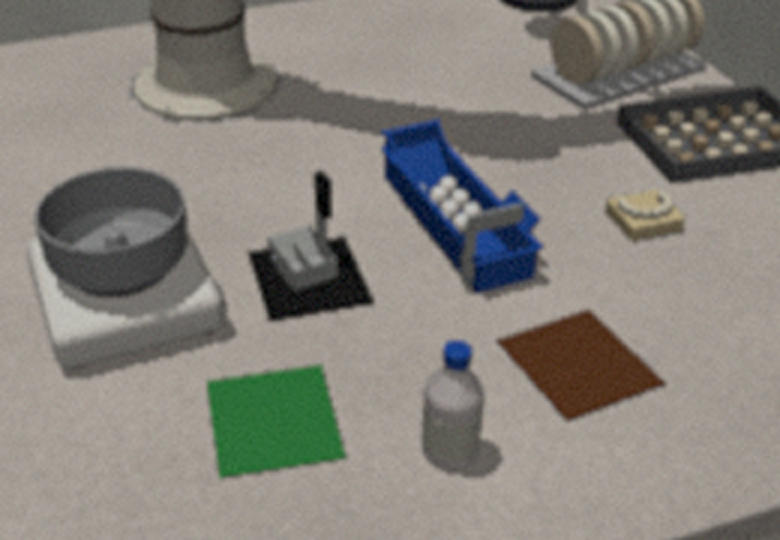

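The tray lies along world x, with its ramp at the near end (top crop (260,490)) and the bar at the far end ((270,253)). There are three mats: brown at crop (258,123), green at (548,155), and black at (452,335) under the measure. The black one is the mat meant. The measure's nose points down in the crop (-x) and its handle points to +y. Next I'll fit the tray and measure poses by silhouette.

```bash
cat > fit.py <<'E'
from h import *
from scipy.optimize import minimize
S=4
def box(x0,x1,y0,y1,z0,z1): return np.array([[x,y,z] for x in(x0,x1) for y in(y0,y1) for z in(z0,z1)],float)/1000
def prism(xz,y0,y1): return np.array([[x,y,z] for x,z in xz for y in(y0,y1)],float)/1000
TRAY=[box(-131,131,-43,43,0,4),box(-70,131,34,43,0,48),box(-70,131,-43,-34,0,48),box(125,131,-43,43,0,48),
 prism([(-131,0),(-70,0),(-70,4),(-124,50),(-131,50)],-43,43),box(-131,-124,-43,43,0,70)]+[prism([(-131,0),(-70,0),(-70,48),(-124,70),(-131,70)],a,b) for a,b in((34,43),(-43,-34))]
MEAS=[prism([(27,-2),(27,24),(-46,23),(-17,-2)],-28,28),box(-26,2,24,36,60,112),box(-22,-2,28,31,20,62)]  # floor frame
def render(c,parts,x,y,z,yaw):
    im=np.zeros((384*S,512*S),np.uint8);r=R.from_euler("z",yaw).as_matrix()
    for p in parts:
        q=np.array([proj(c,r@v+[x,y,z]) for v in p])
        h=cv2.convexHull(((q+.5)*S*16-8).astype(np.int32));cv2.fillConvexPoly(im,h,255,shift=4)
    return cv2.resize(im,(512,384),interpolation=cv2.INTER_AREA)/255.
def fit(cs,ms,parts,z,x0,ign=None):
    def cost(p):
        e=0
        for n in cs:
            d=np.abs(render(cs[n],parts,p[0],p[1],z,p[2])-ms[n])
            if ign: d=d*(1-ign[n])
            e+=d.sum()
        return e
    s=np.array([.006,.006,.05]);x0=np.array(x0)
    r=minimize(cost,x0,method="Nelder-Mead",options=dict(initial_simplex=np.vstack([x0-s/3]+[x0+np.eye(3)[i]*s for i in range(3)]),xatol=1e-4,fatol=.2,maxiter=150))
    return r.x,r.fun,sum(m.sum() for m in ms.values())
E
python3 - <<'E'
from fit import *
np.set_printoptions(precision=4,suppress=True)
cs={n:cam(n) for n in("scene","top")}
def blue(c):
    h=cv2.cvtColor(c["image"],cv2.COLOR_RGB2HSV);return ((h[...,0]>100)&(h[...,0]<130)&(h[...,1]>110)).astype(float)
# tray: network mask
for nm,parts,z,x0 in(("tray",TRAY,0,[.453,.205,0]),("measure_grip",MEAS,.005,[.4875,.004,-.05])):
    ms={};
    for n in cs:
        r=viewer.trace(n,nm);print(nm,n,[(q["p"],q["box"],int(q["mask"].sum())) for q in r[:3]])
        ms[n]=r[0]["mask"].astype(float)
    for k in (("scene","top"),("top",),("scene",)):
        print(k,fit({a:cs[a] for a in k},{a:ms[a] for a in k},parts,z,x0))
    if nm=="tray":
        ms={}
        for n in cs:
            u,v=proj(cs[n],[.453,.205,.03]).astype(int);w=np.zeros((384,512));w[v-55:v+55,u-50:u+50]=1
            b=(blue(cs[n])*w).astype(np.uint8);cc=max(cv2.findContours(b,0,2)[0],key=cv2.contourArea);m=np.zeros_like(b);cv2.drawContours(m,[cc],-1,1,-1);ms[n]=m.astype(float)
        print("blue",fit(cs,ms,TRAY,0,[.453,.205,0]),[m.sum() for m in ms.values()])
for n in cs:
    for q in viewer.tip_of(n,"bowl_mouth")[:1]:print("bowl",n,atz(cs[n],q["location"],.132))
    for q in viewer.search_frame(n,"bowl_mouth")[:2]:print(q)
# bar in scene: overlay outputs
c=cs["scene"];u,v=proj(c,[.56,.205,.06]).astype(int);save("bar",c["image"][v-45:v+45,u-60:u+60],6)
print("crop origin",u-60,v-45)
E
```

```text
tray scene [(0.84, [268.4, 149.3, 52.9, 58.6], 1493)]
tray top [(0.56, [168.2, 201.8, 31.8, 83.5], 2254)]
('scene', 'top') (array([0.457 , 0.2037, 0.0381]), np.float64(1039.7725490196078), np.float64(3747.0))
('top',) (array([0.4564, 0.2028, 0.0491]), np.float64(621.7294117647059), np.float64(2254.0))
('scene',) (array([0.4575, 0.2094, 0.0372]), np.float64(370.16078431372546), np.float64(1493.0))
blue (array([0.4496, 0.2019, 0.0501]), np.float64(1853.6705882352942), np.float64(2668.0)) [np.float64(737.0), np.float64(1931.0)]
measure_grip scene [(0.98, [233.6, 168.6, 20.3, 37.5], 454)]
measure_grip top [(0.82, [239.6, 223.0, 20.6, 27.7], 441)]
('scene', 'top') (array([0.4847, 0.0057, 0.1205]), np.float64(109.40392156862744), np.float64(895.0))
('top',) (array([0.4843, 0.0061, 0.141 ]), np.float64(37.53725490196078), np.float64(441.0))
('scene',) (array([0.4854, 0.0048, 0.1544]), np.float64(68.47450980392158), np.float64(454.0))
bowl scene [ 0.5029 -0.1962  0.132 ]
{'box': [147.7, 163.0, 68.0, 70.6], 'p': 0.56}
{'box': [78.5, 223.2, 47.5, 30.8], 'p': 0.54}
bowl top [ 0.473  -0.2065  0.132 ]
{'box': [285.5, 213.3, 62.2, 60.8], 'p': 0.57}
{'box': [240.7, 226.7, 19.6, 26.2], 'p': 0.28}
crop origin 244 140
```

View pics/bar.png

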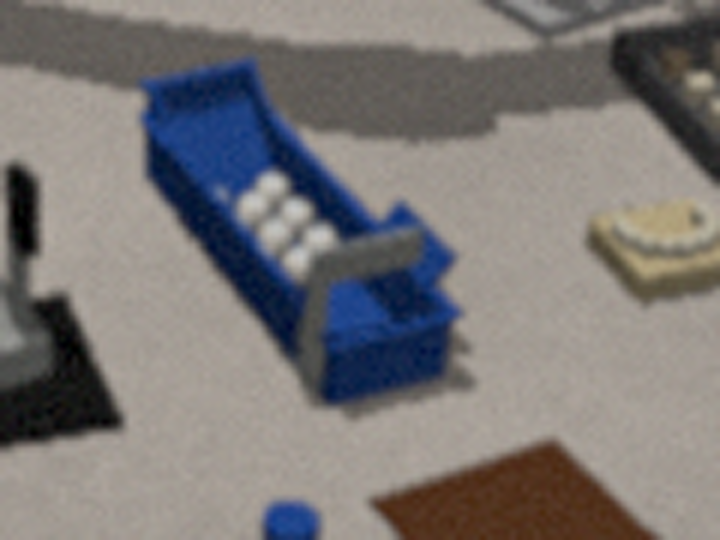

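```bash
cat > trayfit.py <<'E'
from fit import *
np.set_printoptions(precision=4,suppress=True)
cs={n:cam(n) for n in("scene","top")}
ms={};ig={};x0=[.455,.204,.03]
for n in cs:
    im=cv2.GaussianBlur(cs[n]["image"],(0,0),.5).astype(float);u,v=proj(cs[n],[.455,.204,.03]).astype(int)
    w=np.zeros((384,512));w[v-52:v+52,u-42:u+42]=1
    b=((im[...,2]-im[...,0]>15)&(w>0)).astype(np.uint8)
    b=cv2.morphologyEx(b,cv2.MORPH_CLOSE,np.ones((2,2)))
    cc=max(cv2.findContours(b,0,2)[0],key=cv2.contourArea);m=np.zeros_like(b);cv2.drawContours(m,[cc],-1,1,-1);ms[n]=m.astype(float)
    i=render(cs[n],[box(36,112,43,72,0,72),box(36,112,-72,-43,40,72),box(112,124,-52,24,70,106),box(112,124,-54,-43.5,0,106)],*x0[:2],0,x0[2])
    ig[n]=(cv2.dilate(i,np.ones((3,3)))>0).astype(float)
for k in (("scene","top"),("top",),("scene",)):
    r=fit({a:cs[a] for a in k},{a:ms[a] for a in k},TRAY,0,x0,ig);print(k,r)
    if len(k)==2:p=r[0]
out=[]
for n in cs:
    c=cs[n];u,v=proj(c,[.455,.204,.03]).astype(int);im=c["image"].copy()
    big=cv2.resize(im[v-50:v+50,u-33:u+33],None,fx=6,fy=6,interpolation=cv2.INTER_CUBIC)
    for P,col in((TRAY,(255,255,0)),([box(116,120,-38,18,80,102)],(255,0,0))):
      rr=R.from_euler("z",p[2]).as_matrix()
      for part in P[1:] if P is TRAY else P:
        q=np.array([proj(c,rr@a+[p[0],p[1],0]) for a in part]);h=cv2.convexHull(((q+.5-[u-33,v-50])*6).astype(np.int32));cv2.polylines(big,[h],True,col,1)
    out.append(big)
save("ov",np.hstack(out))
E
python3 trayfit.py
```

```text
('scene', 'top') (array([0.4554, 0.1997, 0.038 ]), np.float64(355.8039215686274), np.float64(3909.0))
('top',) (array([0.4526, 0.1996, 0.0382]), np.float64(91.01960784313725), np.float64(2579.0))
('scene',) (array([0.464 , 0.2028, 0.0012]), np.float64(165.40392156862742), np.float64(1330.0))
```

View pics/ov.png

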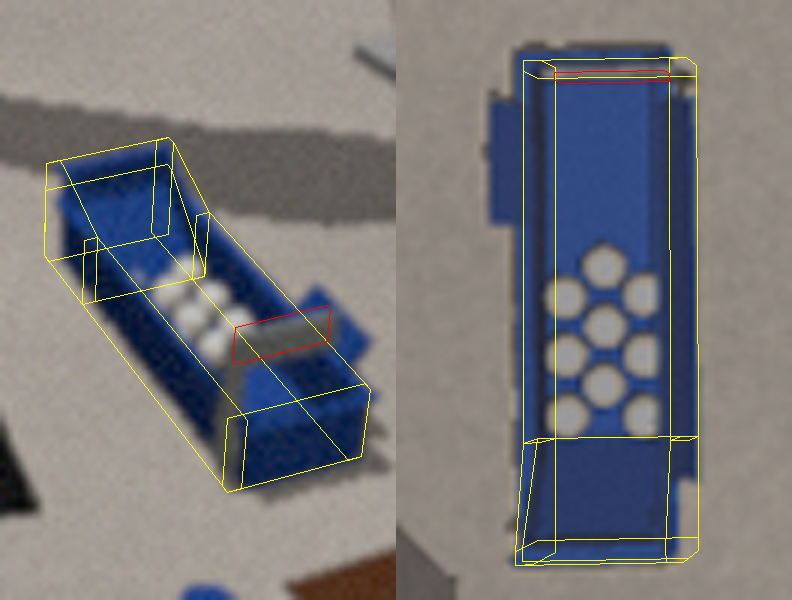

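```bash
python3 - <<'E'
from fit import *
from scipy.optimize import least_squares
np.set_printoptions(precision=4,suppress=True)
cs={n:cam(n) for n in("scene","top")}
S_=[((422,232),(120,18,102)),((422,258),(120,18,80)),((318,255),(120,-50,102)),((445,375),(131,43,0)),((325,405),(131,-43,0)),((460,312),(131,43,48)),((145,80),(-131,-43,70)),((255,60),(-131,43,70))]
u,v=proj(cs["top"],[.455,.204,.03]).astype(int)
T_=[((515-396,48),(131,43,48)),((672-396,48),(131,-43,48)),((510-396,566),(-131,43,70)),((676-396,566),(-131,-43,70))]
obs=[("scene",(np.array(a)+.0)/6-.5+[244,140],np.array(b)/1000) for a,b in S_]+[("top",np.array(a)/6-.5+[u-33,v-50],np.array(b)/1000) for a,b in T_]
def res(p,O):
    r=R.from_euler("z",p[2]).as_matrix()
    return np.array([proj(cs[n],r@b+[p[0],p[1],0])-a for n,a,b in O]).ravel()
for nm,O in(("all",obs),("scene",obs[:8]),("top",obs[8:])):
    s=least_squares(res,[.455,.204,.03],args=(O,),x_scale=[.01,.01,.05],loss="soft_l1");print(nm,s.x);print(res(s.x,O).reshape(-1,2).round(1).tolist())
# white ball blobs in top
c=cs["top"];im=c["image"].astype(int);m=((im.min(2)>135)).astype(np.uint8);m[:, :160]=0;m[:,205:]=0;m[:215]=0;m[:275]=m[:275];m[275:]=0
rows=np.where(m);print("balls x,y mean",atz(c,[rows[1].mean(),rows[0].mean()],.016),len(rows[0]))
# bowl: ellipse of dark-grey mask
for n in cs:
    r=viewer.trace(n,"bowl_mouth");
    for q in r[:2]:print(n,q["p"],q["box"],[round(float(k),1) for k in np.argwhere(q["mask"]).mean(0)[::-1]],q["mask"].sum())
    b=r[0]["box"];w=max((proj(cs[n],[.47+.073*np.cos(t),-.2+.073*np.sin(t),.132]) for t in np.linspace(0,6.28,60)),key=lambda k:k[0])
P=np.array([proj(cs["top"],[.473+.078*np.cos(t),-.204+.078*np.sin(t),.132]) for t in np.linspace(0,6.28,60)]);print(P.min(0),P.max(0))
P=np.array([proj(cs["scene"],[.473+.078*np.cos(t),-.204+.078*np.sin(t),.132]) for t in np.linspace(0,6.28,60)]);print(P.min(0),P.max(0))
E
```

```text
all [0.4584 0.2039 0.0424]
[[0.5, -1.0], [-0.1, 0.2], [-0.8, -0.3], [1.8, -0.2], [-0.6, 0.8], [0.8, -0.9], [-1.3, 0.1], [0.8, -0.9], [-0.0, 1.2], [0.9, 0.6], [-0.2, -1.1], [0.1, -1.7]]
scene [0.4594 0.2031 0.0409]
[[0.4, -0.8], [-0.3, 0.4], [-1.0, -0.1], [1.7, 0.1], [-0.8, 1.1], [0.7, -0.6], [-1.4, 0.2], [0.8, -0.7]]
top [0.4575 0.2045 0.0463]
[[-0.4, 1.5], [0.5, 0.9], [-0.2, -0.7], [0.1, -1.5]]
balls x,y mean [0.4333 0.2051 0.016 ] 174
scene 0.86 [152.1, 166.5, 63.3, 66.8] [179.3, 198.3] 3227
scene 0.66 [340.4, 171.9, 26.5, 18.1] [354.4, 181.0] 327
top 0.93 [287.3, 211.9, 63.1, 62.5] [315.0, 241.0] 3496
[293.6809 213.7368] [345.7865 266.1109]
[150.0156 164.4645] [200.6928 192.9241]
```

Tray is at about (0.458, 0.204), yaw 0.043. The measure floor is at about (0.485, 0.006), yaw 0.13, and the bowl at about (0.477, -0.199). I'll plan the approach with a 40° lean.

```bash
cat > plan.py <<'E'
from h import *
# frames: pose = (pos, Rot). measure frame at floor point; grasp tool in measure frame
def Rz(a): return R.from_euler("z",a)
def tilt(t): return R.from_euler("y",-np.radians(t)) # nose (-x) down for t>0
def toolrot(lean): # tool in measure frame, lean deg: fingers toward -x
    s,c=np.sin(np.radians(lean)),np.cos(np.radians(lean))
    return R.from_matrix(np.array([[-c,0,s],[0,1,0],[-s,0,-c]]).T)
def cur():
    o=robot.get_obs();return np.array(o["ee_pos"]),R.from_quat(np.roll(o["tool_rot"],-1))
def show(p0,r0,p1,r1,lbl=""):
    d=r0.inv().apply(p1-p0)*10;w=(r0.inv()*r1).as_rotvec()/np.radians(45)
    print(lbl,"shift",d.round(3).tolist(),"turn",w.round(3).tolist())
def chain(wps,p=None,r=None):
    if p is None:p,r=cur()
    for i,(q,s) in enumerate(wps):
        show(p,r,q,s,str(i));p,r=q,s
E
python3 - <<'E'
from plan import *
# tilt check
print(tilt(40).apply([-1,0,0]))
yaw=.13;F=np.array([.485,.0055,.005]);rg=Rz(yaw)*toolrot(40)
G=F+Rz(yaw).apply([-.008,.030,.092])
pre=G-rg.apply([0,0,.09]);print("G",G,"pre",pre)
p,r=cur();w=[];mid=pre.copy();mid[2]=.25
n=6
from scipy.spatial.transform import Slerp
sl=Slerp([0,1],R.concatenate([r,rg]))
for k in range(1,n+1): w.append((p+(mid-p)*k/n,sl(k/n)))
w+=[(pre,rg)]
chain(w)
E
```

```text
[-0.76604444  0.         -0.64278761]
G [0.47317848 0.03420978 0.097     ] pre [0.53054121 0.04170923 0.165944  ]
0 shift [-0.807, -0.714, 0.0] turn [0.036, 0.145, -0.098]
1 shift [-0.745, -0.775, -0.067] turn [0.036, 0.145, -0.098]
2 shift [-0.673, -0.832, -0.126] turn [0.036, 0.145, -0.098]
3 shift [-0.589, -0.885, -0.174] turn [0.036, 0.145, -0.098]
4 shift [-0.498, -0.932, -0.211] turn [0.036, 0.145, -0.098]
5 shift [-0.399, -0.973, -0.235] turn [0.036, 0.145, -0.098]
6 shift [-0.54, 0.0, 0.644] turn [-0.0, 0.0, 0.0]
```

>>> apply_moves([
  [[-0.4, -0.36, 0], [0.02, 0.07, -0.05], 42],
  [[-0.81, -0.71, 0], [0.036, 0.145, -0.098], 42],
  [[-0.81, -0.71, 0], [0.036, 0.145, -0.098], 42],
  [[-0.81, -0.71, 0], [0.036, 0.145, -0.098], 42],
])

```text
time: 2.6
ee_pos: [0.2787, 0.5134, 0.2501]
tool_rot: [-0.058, 0.14, 0.988, -0.004]
ft_force: [-0.6, -0.2, 0.0]
finger_gap: 0.491
finger_force: 0.0
```

>>> apply_moves([
  [[-0.745, -0.775, -0.067], [0.036, 0.145, -0.098], 42],
  [[-0.745, -0.775, -0.067], [0.036, 0.145, -0.098], 42],
  [[-0.745, -0.775, -0.067], [0.036, 0.145, -0.098], 42],
])

```text
time: 2.9
ee_pos: [0.3301, 0.417, 0.2494]
tool_rot: [-0.116, 0.101, 0.988, -0.009]
ft_force: [0.5, 0.5, -1.2]
finger_gap: 0.494
finger_force: 0.0
```

>>> apply_moves([
  [[-0.67, -0.83, -0.126], [0.036, 0.145, -0.098], 42],
  [[-0.67, -0.83, -0.126], [0.036, 0.145, -0.098], 42],
  [[-0.67, -0.83, -0.126], [0.036, 0.145, -0.098], 42],
])

```text
time: 3.2
ee_pos: [0.3814, 0.3219, 0.2493]
tool_rot: [-0.173, 0.062, 0.983, -0.013]
ft_force: [0.3, -0.4, 0.5]
finger_gap: 0.489
finger_force: 0.0
```

>>> apply_moves([
  [[-0.59, -0.885, -0.174], [0.036, 0.145, -0.098], 42],
  [[-0.59, -0.885, -0.174], [0.036, 0.145, -0.098], 42],
  [[-0.59, -0.885, -0.174], [0.036, 0.145, -0.098], 42],
])

```text
time: 3.5
ee_pos: [0.4322, 0.2271, 0.2491]
tool_rot: [-0.23, 0.022, 0.973, -0.017]
ft_force: [0.5, 0.9, -0.6]
finger_gap: 0.493
finger_force: 0.0
```

>>> apply_moves([
  [[-0.5, -0.93, -0.21], [0.036, 0.145, -0.098], 42],
  [[-0.5, -0.93, -0.21], [0.036, 0.145, -0.098], 42],
  [[-0.5, -0.93, -0.21], [0.036, 0.145, -0.098], 42],
])

```text
time: 3.8
ee_pos: [0.4831, 0.1324, 0.2488]
tool_rot: [-0.286, -0.018, 0.958, -0.021]
ft_force: [-0.0, 0.0, -0.1]
finger_gap: 0.494
finger_force: 0.0
```

>>> apply_moves([
  [[-0.4, -0.97, -0.235], [0.036, 0.145, -0.098], 42],
  [[-0.4, -0.97, -0.235], [0.036, 0.145, -0.098], 42],
  [[-0.4, -0.97, -0.235], [0.036, 0.145, -0.098], 42],
  [[-0.4, -0.97, -0.235], [0.036, 0.145, -0.098], 42],
])

```text
time: 4.2
ee_pos: [0.5322, 0.0427, 0.2498]
tool_rot: [-0.34, -0.06, 0.938, -0.023]
ft_force: [-0.5, 0.8, 0.3]
finger_gap: 0.49
finger_force: 0.0
```

>>> apply_moves([
  [[-0.54, 0, 0.64], [0, 0, 0], 42],
  [[-0.54, 0, 0.64], [0, 0, 0], 42],
  [[-0.54, 0, 0.64], [0, 0, 0], 42],
])

```text
time: 4.5
ee_pos: [0.5284, 0.0456, 0.1633]
tool_rot: [-0.344, -0.063, 0.936, -0.023]
ft_force: [-0.3, 1.2, 0.5]
finger_gap: 0.489
finger_force: 0.0
```

```bash
python3 - <<'E'
from fit import *
from plan import *
np.set_printoptions(precision=4,suppress=True)
cs={n:cam(n) for n in("scene","top")}
p,r=cur();print(p)
L=[]
for n in cs:
    q=viewer.tip_of(n,"measure_grip");print(n,[(a["location"],a["p"]) for a in q[:3]]); 
    if q:L.append(ray(cs[n],q[0]["location"]))
    print(" expect",proj(cs[n],[.4685,.034,.091]), "tcp", proj(cs[n],p))
if len(L)==2:print(tri(L))
out=[]
for n in cs:
    c=cs[n];u,v=proj(c,[.48,.03,.1]).astype(int);out.append(cv2.resize(c["image"][v-40:v+40,u-30:u+30],None,fx=6,fy=6,interpolation=cv2.INTER_CUBIC))
save("pre",np.hstack(out))
E
```

```text
[0.5312 0.0453 0.1676]
scene [([249.3, 175.3], 0.76)]
 expect [247.6133 173.6135] tcp [257.0605 163.0362]
top [([191.6, 242.3], 0.62), ([185.2, 204.5], 0.4)]
 expect [240.5785 239.6552] tcp [236.2825 217.9157]
[0.4418 0.1201 0.0619]
```

View pics/pre.png

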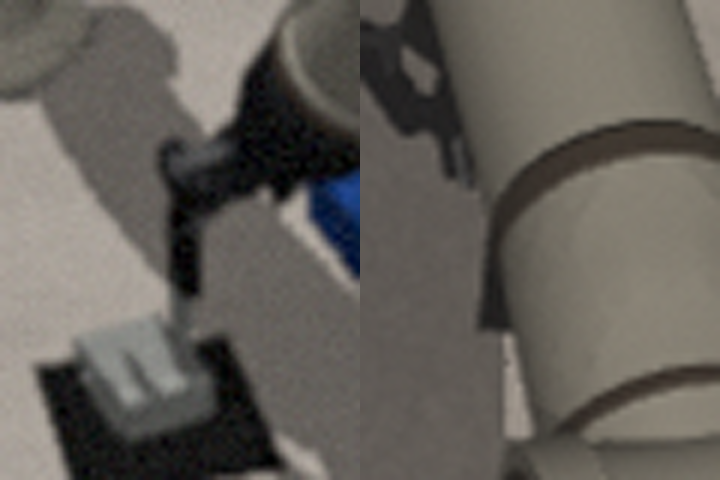

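```bash
python3 - <<'E'
from plan import *
p,r=cur();rg=Rz(.13)*toolrot(40);print(p)
T=np.array([.476,.0355,.097]);chain([(T,rg)])
E
```

```text
[0.53267177 0.04452345 0.16902087]
0 shift [-0.02, -0.014, 0.921] turn [-0.003, 0.005, 0.002]
```

>>> apply_moves([
  [[-0.01, -0.01, 0.4], [0, 0, 0], 42],
  [[-0.02, -0.02, 0.7], [0, 0, 0], 42],
  [[-0.02, -0.02, 0.91], [0, 0, 0], 42],
  [[-0.02, -0.02, 0.91], [0, 0, 0], 42],
  [[-0.02, -0.02, 0.91], [0, 0, 0], 12],
  [[-0.02, -0.02, 0.91], [0, 0, 0], 8],
  [[-0.02, -0.02, 0.91], [0, 0, 0], 4],
  [[-0.02, -0.02, 0.91], [0, 0, 0], 4],
  [[-0.02, -0.02, 0.91], [0, 0, 0], 4],
], force=120)

```text
time: 5.6
ee_pos: [0.4778, 0.0336, 0.0975]
tool_rot: [-0.339, -0.061, 0.938, -0.023]
ft_force: [1.9, -0.2, 6.1]
finger_gap: 0.116
finger_force: 116.9
```

```bash
cat >> plan.py <<'E'
def avg(n=4):
    P=[];Q=[]
    for i in range(n):
        viewer.read_camera("scene");o=robot.get_obs();P.append(o["ee_pos"]);Q.append(np.roll(o["tool_rot"],-1))
    print("t",o["time"],"pos",np.mean(P,0).round(4),"sd",np.std(P,0).round(4),"F",np.round(o["ft_force"],1),"gap",round(o["finger_gap"],3),"ff",round(o["finger_force"],1),"j",np.round(o["joint_pos"],2))
    r=R.from_quat(Q).mean();z=r.as_matrix()[:,2];y=r.as_matrix()[:,1]
    print("lean",np.degrees(np.arctan2(-z[0],-z[2])).round(2),"yaw",np.arctan2(-y[0],y[1]).round(4),"yz",y[2].round(4))
    return np.mean(P,0),r
E
python3 - <<'E'
from fit import *
from plan import *
np.set_printoptions(precision=4,suppress=True)
p,r=avg(6)
c=cam("scene");m=viewer.trace("scene","measure_grip")
print([(q["p"],q["box"]) for q in m[:2]],viewer.tip_of("scene","measure_grip")[:1])
u,v=proj(c,[.48,.03,.07]).astype(int);save("g1",c["image"][v-35:v+35,u-45:u+45],7)
E
```

```text
t 5.9 pos [0.4778 0.0335 0.0975] sd [0. 0. 0.] F [ 1.7 -0.   6.7] gap 0.12 ff 116.9 j [ 0.09  0.84 -0.33  1.55  0.18  1.49  1.4 ]
lean 39.48 yaw 0.1313 yz -0.002
[(0.86, [233.7, 177.1, 18.6, 29.7]), (0.64, [344.7, 173.6, 24.0, 16.9])] [{'location': [248.4, 176.8], 'p': 0.77}]
```

View pics/g1.png

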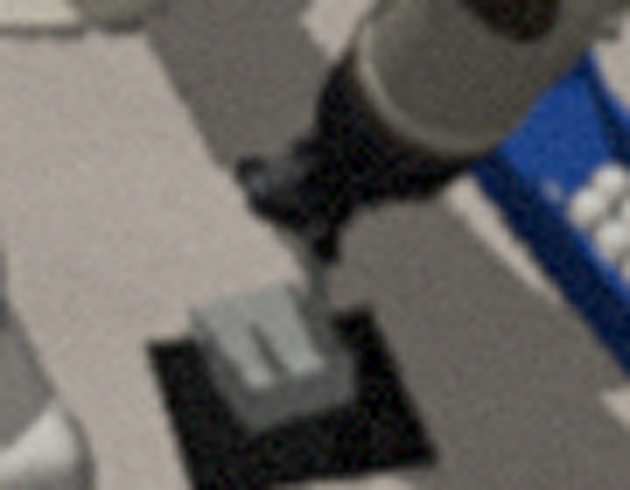

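Grip is on the handle, with 117 N on the pads and the measure standing level. Next I'll lift it and carry it over the tray's open end.

```bash
cat >> plan.py <<'E'
LEAN=39.48;REL=toolrot(LEAN)
DX=-.007
TR=np.array([.458,.204,0]);TY=.043
def tray(x,y,z): return TR+Rz(TY).apply(np.array([x,y,z])/1000)
def tcp(F,t,yaw,dx=None):
    rm=Rz(yaw)*tilt(t);return np.array(F)+rm.apply([DX if dx is None else dx,.030,.0925]),rm*REL
def state(dx=None):
    p,r=avg(1);rm=r*REL.inv();F=p-rm.apply([DX if dx is None else dx,.030,.0925]);e=(Rz(TY).inv()*rm)
    x=e.as_matrix()[:,0];print("tray-frame F",(Rz(TY).inv().apply(F-TR)*1000).round(1),"world",F.round(4),"tilt",np.degrees(np.arctan2(x[2],x[0])).round(1),"yaw",np.arctan2(x[1],x[0]).round(3));return p,r
E
python3 - <<'E'
from plan import *
p,r=state()
ry=.131
w=[(p+[0,0,.095],r),tcp(np.array([.515,.06,.13]),10,.1),tcp(np.array([.545,.13,.15]),25,.07),tcp(tray(98,-4,130),40,TY),tcp(tray(98,-4,60),40,TY)]
chain(w)
E
```

```text
t 6.1 pos [0.4778 0.0335 0.0975] sd [0. 0. 0.] F [ 2.2 -0.5  7. ] gap 0.123 ff 116.9 j [ 0.09  0.84 -0.33  1.55  0.18  1.49  1.4 ]
lean 39.47 yaw 0.1313 yz -0.002
tray-frame F [  21.7 -200.6    5. ] world [0.4883 0.0045 0.005 ] tilt -0.2 yaw 0.088
0 shift [0.607, -0.002, -0.731] turn [-0.0, 0.0, 0.0]
1 shift [0.035, 0.52, -0.328] turn [-0.025, -0.228, 0.031]
2 shift [-0.079, 0.68, -0.171] turn [-0.014, -0.333, 0.036]
3 shift [-0.064, 0.75, 0.34] turn [-0.004, -0.333, 0.034]
4 shift [0.006, 0.0, 0.7] turn [0.0, 0.0, 0.0]
```

>>> apply_moves([
  [[0.3, 0, -0.36], [0, 0, 0], 4],
  [[0.6, 0, -0.73], [0, 0, 0], 4],
  [[0.6, 0, -0.73], [0, 0, 0], 4],
])

```text
time: 6.4
ee_pos: [0.4807, 0.0347, 0.1961]
tool_rot: [-0.335, -0.062, 0.94, -0.023]
ft_force: [0.7, 0.8, -2.2]
finger_gap: 0.12
finger_force: 117.4
```

>>> apply_moves([
  [[0.02, 0.26, -0.16], [-0.01, -0.11, 0.02], 4],
  [[0.035, 0.52, -0.33], [-0.025, -0.228, 0.03], 4],
  [[0.035, 0.52, -0.33], [-0.025, -0.228, 0.03], 4],
])

```text
time: 6.7
ee_pos: [0.4894, 0.093, 0.2213]
tool_rot: [-0.251, -0.052, 0.966, -0.011]
ft_force: [0.3, 1.2, -2.1]
finger_gap: 0.122
finger_force: 117.4
```

>>> apply_moves([
  [[-0.04, 0.34, -0.09], [-0.01, -0.17, 0.02], 4],
  [[-0.08, 0.68, -0.17], [-0.014, -0.333, 0.036], 4],
  [[-0.08, 0.68, -0.17], [-0.014, -0.333, 0.036], 4],
])

```text
time: 7.0
ee_pos: [0.495, 0.1636, 0.2312]
tool_rot: [-0.125, -0.04, 0.991, -0.002]
ft_force: [-0.4, 0.5, -1.5]
finger_gap: 0.121
finger_force: 117.4
```

>>> apply_moves([
  [[-0.03, 0.38, 0.17], [-0.002, -0.17, 0.017], 4],
  [[-0.064, 0.75, 0.34], [-0.004, -0.333, 0.034], 4],
  [[-0.064, 0.75, 0.34], [-0.004, -0.333, 0.034], 4],
  [[-0.064, 0.75, 0.34], [-0.004, -0.333, 0.034], 4],
])

```text
time: 7.4
ee_pos: [0.487, 0.2323, 0.1937]
tool_rot: [0.001, -0.024, 1.0, -0.0]
ft_force: [0.1, -0.5, -2.2]
finger_gap: 0.117
finger_force: 117.6
```

```bash
cat > mf.py <<'E'
from fit import *
from plan import *
from scipy.optimize import minimize
np.set_printoptions(precision=4,suppress=True)
def mrender(c,P,rm,F):
    im=np.zeros((384*S,512*S),np.uint8)
    for p in P:
        q=np.array([proj(c,rm.apply(v)+F) for v in p]);h=cv2.convexHull(((q+.5)*S*16-8).astype(np.int32));cv2.fillConvexPoly(im,h,255,shift=4)
    return cv2.resize(im,(512,384),interpolation=cv2.INTER_AREA)/255.
def overlay(c,P,rm,F,u,v,hw,hh,s):
    big=cv2.resize(c["image"][v-hh:v+hh,u-hw:u+hw],None,fx=s,fy=s,interpolation=cv2.INTER_CUBIC)
    for p in P:
        q=np.array([proj(c,rm.apply(a)+F) for a in p]);h=cv2.convexHull(((q+.5-[u-hw,v-hh])*s).astype(np.int32));cv2.polylines(big,[h],True,(255,255,0),1)
    return big
E
python3 - <<'E'
from mf import *
p,r=state();rm=r*REL.inv()
cs={n:cam(n) for n in("scene","top")}
ov=[]
for n in cs:
    c=cs[n];m=[q for q in viewer.trace(n,"measure_grip")][:2];print(n,[(q["p"],q["box"]) for q in m])
    F0=p-rm.apply([DX,.03,.0925])
    if m:
        M=m[0]["mask"].astype(float)
        cup=[MEAS[0]]
        best=min((np.abs(np.clip(mrender(c,cup,rm*tilt(dt),p-(rm*tilt(dt)).apply([dx/1000,.03,.0925])),0,1)-M).sum(),dx,dt) for dx in range(-16,3,2) for dt in(-8,-4,0,4,8));print(n,best,M.sum())
    u,v=proj(c,F0+[0,0,.03]).astype(int);ov.append(overlay(c,MEAS,rm,F0,u,v,33,40,6))
save("ov2",np.hstack(ov))
E
```

```text
t 7.45 pos [0.4886 0.231  0.194 ] sd [0. 0. 0.] F [ 1.4 -0.6 -1.3] gap 0.117 ff 117.6 j [-0.14  0.37 -0.43  1.88  0.19  0.93  0.96]
lean -0.21 yaw 0.045 yz -0.0009
tray-frame F [ 96.3  -4.3 127.3] world [0.5544 0.2039 0.1273] tilt 39.7 yaw 0.003
scene [(0.57, [293.5, 142.6, 23.4, 30.9])]
scene (np.float64(84.96470588235294), -4, 0) 277.0
top [(0.74, [174.8, 200.1, 19.9, 25.7]), (0.24, [190.4, 237.5, 8.5, 10.0])]
top (np.float64(39.45490196078431), 0, 4) 496.0
```

View pics/ov2.png

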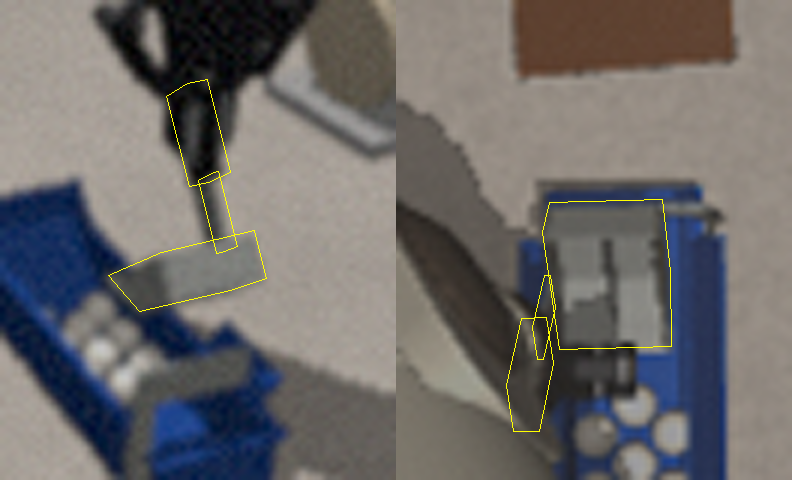

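The overlay matches the real cup, with DX about -6 mm. I'll lower it nose-down into the channel.

>>> apply_moves([
  [[-0.02, 0, 0.4], [0, 0.01, 0], 4],
  [[-0.02, 0, 0.7], [0, 0.01, 0], 4],
  [[-0.02, 0, 0.95], [0, 0.01, 0], 4],
  [[-0.02, 0, 0.95], [0, 0.01, 0], 4],
])

```text
time: 8.05
ee_pos: [0.4817, 0.2314, 0.0945]
tool_rot: [-0.011, -0.023, 1.0, -0.002]
ft_force: [-18.4, 3.6, -1.9]
finger_gap: 0.119
finger_force: 117.1
```

>>> apply_moves([
  [[0, 0, 0.06], [0, 0, 0], 4],
  [[0, 0, 0.12], [0, 0, 0], 4],
  [[0, 0, 0.12], [0, 0, 0], 4],
])

```text
time: 8.35
ee_pos: [0.483, 0.2317, 0.0849]
tool_rot: [-0.009, -0.023, 1.0, -0.001]
ft_force: [-21.8, 3.4, 8.6]
finger_gap: 0.116
finger_force: 118.5
```

```bash
python3 - <<'E'
from plan import *
p,r=state()
w=[tcp(tray(x,-4,19),40,TY) for x in(60,20,0,-15)]
chain(w,p,r)
E
```

```text
t 8.4 pos [0.483  0.2317 0.0851] sd [0. 0. 0.] F [-21.    1.9   7.6] gap 0.117 ff 118.4 j [-0.19  0.53 -0.38  1.94  0.28  0.73  0.89]
lean 1.01 yaw 0.0459 yz -0.0025
tray-frame F [89.3 -3.4 17.1] world [0.5473 0.2044 0.0171] tilt 38.5 yaw 0.005
0 shift [0.31, -0.005, 0.003] turn [-0.003, -0.034, 0.004]
1 shift [0.4, -0.0, -0.004] turn [0.0, 0.0, 0.0]
2 shift [0.2, 0.0, -0.002] turn [0.0, 0.0, 0.0]
3 shift [0.15, 0.0, -0.001] turn [0.0, 0.0, 0.0]
```

>>> apply_moves([
  [[0.05, 0, 0], [0, 0, 0], 4],
  [[0.1, 0, 0], [0, 0, 0], 4],
  [[0.1, 0, 0], [0, 0, 0], 4],
])

```text
time: 8.7
ee_pos: [0.4815, 0.2304, 0.0869]
tool_rot: [-0.002, -0.021, 1.0, -0.0]
ft_force: [0.3, 0.3, -2.0]
finger_gap: 0.114
finger_force: 117.2
```

```bash
python3 - <<'E'
from mf import *
p,r=state();rm=r*REL.inv()
cs={n:cam(n) for n in("scene","top")}
ov=[]
for n in cs:
    c=cs[n];m=[q for q in viewer.trace(n,"measure_grip")][:2];print(n,[(q["p"],q["box"]) for q in m])
    F0=p-rm.apply([DX,.03,.0925])
    u,v=proj(c,F0+[0,0,.03]).astype(int);ov.append(overlay(c,MEAS,rm,F0,u,v,33,40,6))
save("ov3",np.hstack(ov))
E
```

```text
t 8.75 pos [0.482  0.2303 0.0871] sd [0. 0. 0.] F [ 0.1  0.1 -2.1] gap 0.111 ff 117.2 j [-0.19  0.52 -0.38  1.96  0.28  0.71  0.88]
lean 0.14 yaw 0.0424 yz 0.0002
tray-frame F [89.1 -4.8 20. ] world [0.5473 0.2031 0.02  ] tilt 39.3 yaw -0.001
scene []
top [(0.66, [284.7, 213.6, 62.7, 59.7]), (0.62, [176.8, 201.5, 20.3, 17.9])]
```

View pics/ov3.png

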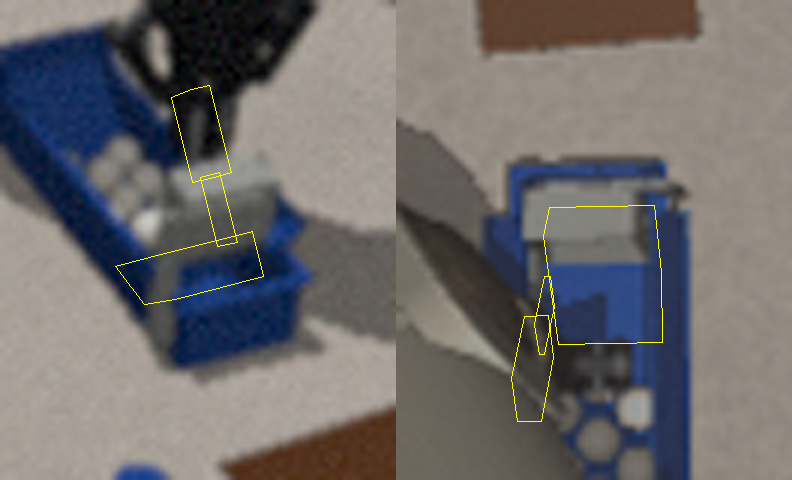

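The picture shows that the cup's back caught on the bar on the way down and swung the measure in the grip, so it is now steeply nose-down at (215,200). I'll raise it clear and measure the angle.

>>> apply_moves([
  [[0.1, 0, 0], [0, 0, 0], 4],
  [[0.15, 0, -0.3], [0, 0, 0], 4],
  [[0.15, 0, -0.7], [0, 0, 0], 4],
  [[0.15, 0, -1.0], [0, 0, 0], 4],
  [[0.15, 0, -1.0], [0, 0, 0], 4],
])

```text
time: 9.45
ee_pos: [0.4685, 0.232, 0.1913]
tool_rot: [0.002, -0.022, 1.0, 0.002]
ft_force: [2.0, 0.8, -0.8]
finger_gap: 0.115
finger_force: 117.9
```

```bash
cat > tf.py <<'E'
from mf import *
def tiltfit(name="ovt",view=False):
    p,r=state();rm=r*REL.inv()
    cs={n:cam(n) for n in("scene","top")}
    Ms={}
    for n in cs:
        q=viewer.trace(n,"measure_grip");pp=proj(cs[n],p)
        q=[a for a in q if np.linalg.norm(np.array(a["box"][:2])+np.array(a["box"][2:])/2-pp)<40]
        print(n,[(a["p"],a["box"],int(a["mask"].sum())) for a in q[:2]])
        if q:Ms[n]=q[0]["mask"].astype(float)
    def cost(v):
        rr=rm*tilt(v[0]);F=p-rr.apply([v[1]/1000,.03,v[2]/1000]);e=0
        for n in Ms:
            full=mrender(cs[n],MEAS,rr,F);cup=mrender(cs[n],MEAS[:1],rr,F);M=Ms[n]
            e+=((M>0)*(1-full)).sum()+((1-M)*cup).sum()
        return e
    b=min(((cost((t,-7,92.5)),t) for t in range(-30,91,10)));print(b)
    s=minimize(cost,[b[1],-7,92.5],method="Nelder-Mead",options=dict(initial_simplex=[[b[1]-4,-9,90],[b[1]+6,-7,92],[b[1],-1,92],[b[1],-7,99]],xatol=.1,fatol=.2,maxiter=120))
    print("extra tilt, dx, dz",s.x,s.fun,[m.sum() for m in Ms.values()])
    rr=rm*tilt(s.x[0]);F=p-rr.apply([s.x[1]/1000,.03,s.x[2]/1000]);ov=[]
    for n in cs:
        u,v=proj(cs[n],p-[0,0,.03]).astype(int);ov.append(overlay(cs[n],MEAS,rr,F,u,v,33,40,6))
    save(name,np.hstack(ov))
    return s.x
if __name__=="__main__": tiltfit()
E
python3 tf.py
```

```text
t 9.5 pos [0.4673 0.2311 0.1891] sd [0. 0. 0.] F [-0.1  0.3 -2.9] gap 0.115 ff 117.9 j [-0.14  0.35 -0.44  1.93  0.18  0.9   0.94]
lean -0.07 yaw 0.0439 yz 0.0016
tray-frame F [ 74.8  -3.2 122.2] world [0.5329 0.2041 0.1222] tilt 39.6 yaw -0.0
scene [(0.71, [296.6, 136.4, 18.3, 27.4], 372)]
top [(0.51, [169.9, 204.9, 22.7, 22.4], 310)]
(np.float64(199.81960784313725), 40)
extra tilt, dx, dz [41.8242 -1.7188 84.2013] 49.53333333333333 [np.float64(372.0), np.float64(310.0)]
```

View pics/ovt.png

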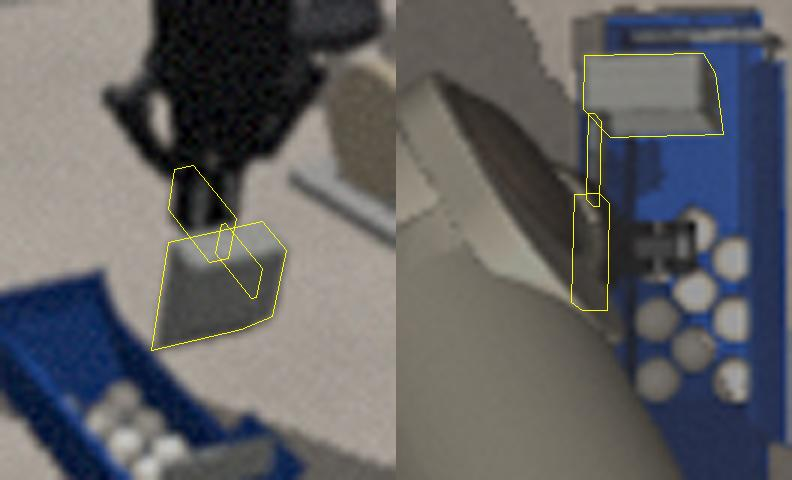

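The fit is clean: the measure has swung about 42° in the grip, so its total tilt is about 81°. To recover, I'll stand it on its flat nose wall on the mat, let go, turn the tool upright and regrasp. That restores the 40° relative lean.

```bash
cat > p2.py <<'E'
from plan import *
R2=toolrot(81.3);off=np.array([-.0017,.030,.0842])
def tcp2(F,t,yaw):
    rm=Rz(yaw)*tilt(t);return np.array(F)+rm.apply(off),rm*R2
E
python3 - <<'E'
from p2 import *
c=cam("top");print("mat",atz(c,[250.7,231.7],.003))
p,r=state()
a=tcp2([.5,.0055,.08],40,.1)
print(a[0])
w=[(p+np.array([-.01,-.09,.02]),r),tcp2([.51,.06,.11],65,.06),tcp2([.5,.0055,.08],50,.08),tcp2([.5,.0055,.04],40,.08),tcp2([.5,.0055,.02],40,.08)]
chain(w,p,r)
E
```

```text
mat [0.49536877 0.0049598  0.003     ]
t 9.8 pos [0.4654 0.2299 0.1856] sd [0. 0. 0.] F [-0.2 -0.2 -2.3] gap 0.118 ff 117.9 j [-0.14  0.35 -0.44  1.93  0.18  0.9   0.94]
lean 0.34 yaw 0.0439 yz -0.0006
tray-frame F [ 72.3  -4.4 118.3] world [0.5305 0.2027 0.1183] tilt 39.1 yaw 0.001
[0.4418569  0.02981686 0.1434082 ]
0 shift [0.141, -0.895, -0.199] turn [0.0, 0.0, 0.0]
1 shift [0.261, -0.534, 0.617] turn [0.002, 0.355, -0.02]
2 shift [-0.008, -0.551, 0.114] turn [0.01, 0.333, -0.023]
3 shift [-0.24, -0.0, 0.198] turn [0.0, 0.222, 0.0]
4 shift [-0.132, 0.0, 0.15] turn [0.0, 0.0, 0.0]
```

>>> apply_moves([
  [[0.07, -0.45, -0.1], [0, 0, 0], 4],
  [[0.14, -0.9, -0.2], [0, 0, 0], 4],
  [[0.14, -0.9, -0.2], [0, 0, 0], 4],
])

```text
time: 10.1
ee_pos: [0.4561, 0.1329, 0.2065]
tool_rot: [-0.003, -0.018, 1.0, -0.002]
ft_force: [0.1, 0.4, -1.0]
finger_gap: 0.115
finger_force: 117.9
```

>>> apply_moves([
  [[0.13, -0.27, 0.31], [0, 0.18, -0.01], 4],
  [[0.26, -0.53, 0.62], [0.002, 0.355, -0.02], 4],
  [[0.26, -0.53, 0.62], [0.002, 0.355, -0.02], 4],
])

```text
time: 10.4
ee_pos: [0.4291, 0.0808, 0.1376]
tool_rot: [-0.15, -0.026, 0.988, -0.005]
ft_force: [-0.4, -0.0, -3.1]
finger_gap: 0.115
finger_force: 117.8
```

>>> apply_moves([
  [[0, -0.28, 0.06], [0, 0.17, -0.01], 4],
  [[0, -0.55, 0.11], [0.01, 0.333, -0.02], 4],
  [[0, -0.55, 0.11], [0.01, 0.333, -0.02], 4],
])

```text
time: 10.7
ee_pos: [0.4332, 0.0267, 0.1303]
tool_rot: [-0.272, -0.034, 0.962, -0.011]
ft_force: [-1.0, 0.1, -2.9]
finger_gap: 0.115
finger_force: 117.9
```

>>> apply_moves([
  [[-0.12, 0, 0.1], [0, 0.11, 0], 4],
  [[-0.24, 0, 0.2], [0, 0.222, 0], 4],
  [[-0.24, 0, 0.2], [0, 0.222, 0], 4],
  [[-0.24, 0, 0.2], [0, 0.222, 0], 4],
])

```text
time: 11.1
ee_pos: [0.4424, 0.0324, 0.1041]
tool_rot: [-0.351, -0.037, 0.936, -0.013]
ft_force: [-0.9, 0.5, -1.2]
finger_gap: 0.115
finger_force: 117.8
```

>>> apply_moves([
  [[-0.07, 0, 0.075], [0, 0, 0], 4],
  [[-0.13, 0, 0.15], [0, 0, 0], 4],
  [[-0.13, 0, 0.15], [0, 0, 0], 4],
])

```text
time: 11.4
ee_pos: [0.4424, 0.0312, 0.0852]
tool_rot: [-0.351, -0.036, 0.936, -0.014]
ft_force: [-0.7, -0.3, -1.6]
finger_gap: 0.116
finger_force: 117.9
```

```bash
python3 - <<'E'
from tf import *
x=tiltfit("ovm")
E
```

```text
t 11.45 pos [0.4426 0.0313 0.0856] sd [0. 0. 0.] F [-0.3 -1.  -1.3] gap 0.113 ff 117.9 j [ 0.1   0.82 -0.3   1.63  0.14  1.44  1.38]
lean 41.0 yaw 0.0772 yz -0.0004
tray-frame F [ -17.4 -201.8   -7. ] world [ 0.4493  0.0017 -0.007 ] tilt -1.6 yaw 0.034
scene [(0.58, [234.0, 172.1, 19.0, 33.0], 239)]
top []
(np.float64(62.45882352941177), 50)
extra tilt, dx, dz [44.421  -2.5337 87.4762] 21.850980392156863 [np.float64(239.0)]
```

>>> apply_moves([
  [[-0.013, 0, 0.015], [0, 0, 0], 4],
  [[-0.02, 0, 0.023], [0, 0, 0], 4],
  [[-0.02, 0, 0.023], [0, 0, 0], 4],
])

```text
time: 11.95
ee_pos: [0.4428, 0.0315, 0.0819]
tool_rot: [-0.351, -0.036, 0.936, -0.013]
ft_force: [0.1, -0.5, -1.8]
finger_gap: 0.112
finger_force: 117.9
```

>>> apply_moves([
  [[-0.013, 0, 0.015], [0, 0, 0], 4],
  [[-0.013, 0, 0.015], [0, 0, 0], 4],
])

```text
time: 12.15
ee_pos: [0.4427, 0.0315, 0.0798]
tool_rot: [-0.351, -0.036, 0.935, -0.013]
ft_force: [-0.2, -0.3, -3.0]
finger_gap: 0.115
finger_force: 117.9
```

>>> apply_moves([
  [[-0.013, 0, 0.015], [0, 0, 0], 4],
  [[-0.013, 0, 0.015], [0, 0, 0], 4],
])

```text
time: 12.35
ee_pos: [0.4428, 0.0317, 0.0794]
tool_rot: [-0.352, -0.036, 0.935, -0.014]
ft_force: [-0.2, 0.4, 6.8]
finger_gap: 0.115
finger_force: 119.0
```

>>> apply_moves([
  [[0, 0, 0], [0, 0, 0], 20],
  [[0, 0, 0], [0, 0, 0], 42],
  [[0, 0, 0], [0, 0, 0], 42],
  [[0, 0, 0], [0, 0, 0], 42],
])

```text
time: 12.75
ee_pos: [0.4428, 0.0315, 0.078]
tool_rot: [-0.351, -0.036, 0.936, -0.013]
ft_force: [-0.2, -0.2, 0.5]
finger_gap: 0.495
finger_force: 0.0
```

```bash
python3 - <<'E'
from tf import *
x=tiltfit("ovm2")
p,r=cur()
w=[(p+np.array([-.0095,.0,.002]),Rz(.0772)*toolrot(0))]
chain(w,p,r)
E
```

```text
t 12.8 pos [0.4428 0.0315 0.078 ] sd [0. 0. 0.] F [ 0.1 -0.1  0.1] gap 0.491 ff 0.0 j [ 0.1   0.83 -0.3   1.63  0.15  1.43  1.38]
lean 41.06 yaw 0.0771 yz 0.0001
tray-frame F [ -17.2 -201.5  -14.7] world [ 0.4494  0.0019 -0.0147] tilt -1.7 yaw 0.034
scene [(0.52, [234.7, 174.7, 15.7, 30.5], 209)]
top []
(np.float64(61.329411764705874), 50)
extra tilt, dx, dz [38.5756 -3.3551 87.6978] 18.211764705882352 [np.float64(209.0)]
0 shift [0.084, 0.007, 0.047] turn [0.0, -0.914, -0.0]
```

>>> apply_moves([
  [[0.02, 0, 0.01], [0, -0.18, 0], 42],
  [[0.04, 0, 0.02], [0, -0.37, 0], 42],
  [[0.06, 0.005, 0.03], [0, -0.55, 0], 42],
  [[0.075, 0.007, 0.04], [0, -0.73, 0], 42],
  [[0.085, 0.007, 0.047], [0, -0.914, 0], 42],
  [[0.085, 0.007, 0.047], [0, -0.914, 0], 42],
  [[0.085, 0.007, 0.047], [0, -0.914, 0], 10],
  [[0.085, 0.007, 0.047], [0, -0.914, 0], 4],
  [[0.085, 0.007, 0.047], [0, -0.914, 0], 4],
  [[0.085, 0.007, 0.047], [0, -0.914, 0], 4],
], force=120)

```text
time: 14.0
ee_pos: [0.4356, 0.0314, 0.0808]
tool_rot: [-0.0, -0.038, 0.999, -0.0]
ft_force: [-2.6, -1.3, 12.3]
finger_gap: 0.122
finger_force: 117.0
```

>>> apply_moves([
  [[0, 0, 0], [0, 0, 0], 4],
  [[0, 0, -0.05], [0, 0, 0], 4],
  [[0, 0, -0.4], [0, 0, 0], 4],
  [[0, 0, -0.4], [0, 0, 0], 4],
])

```text
time: 14.4
ee_pos: [0.4368, 0.0322, 0.1228]
tool_rot: [0.002, -0.039, 0.999, 0.0]
ft_force: [2.2, -0.7, -2.0]
finger_gap: 0.125
finger_force: 117.5
```

```bash
python3 - <<'E'
from tf import *
x=tiltfit("ovm3")
E
```

```text
t 14.45 pos [0.4359 0.0319 0.1215] sd [0. 0. 0.] F [-0.1 -0.  -1.7] gap 0.123 ff 117.5 j [ 0.19  0.31 -0.37  2.18  0.18  0.68  1.35]
lean -0.19 yaw 0.0768 yz 0.0006
tray-frame F [  36.  -198.8   54.7] world [0.5025 0.0069 0.0547] tilt 39.7 yaw 0.033
scene [(0.63, [234.1, 154.8, 20.1, 39.0], 270)]
top []
(np.float64(46.01176470588235), 0)
extra tilt, dx, dz [ -0.6842 -10.3161  93.5778] 40.40392156862745 [np.float64(270.0)]
```

The regrasp worked: relative lean is 40° again, with dx about -10 and dz about 93. Now I'll locate the balls and check the bar's x position so the re-entry stays clear of the bar.

```bash
sed -i 's/^LEAN=.*/LEAN=40.0;REL=toolrot(LEAN)/; s/^DX=.*/DX=-.010;DZ=.0931/; s/\.0925\]/DZ]/g' plan.py; python3 - <<'E'
from plan import *
np.set_printoptions(precision=1,suppress=True)
c=cam("top")
u,v=proj(c,np.array([.4673,.2311,.1891])-[0,0,.03]).astype(int)
for a in((605-396,38),(690-396,38)): print("bar",(Rz(TY).inv().apply(atz(c,np.array(a)/6-.5+[u-33,v-40],.102)-TR)*1000))
im=c["image"];g=cv2.resize(im,None,fx=4,fy=4,interpolation=cv2.INTER_CUBIC)
a,b=proj(c,tray(0,0,16)).astype(int)
sub=g[(b-45)*4:(b+45)*4,(a-20)*4:(a+20)*4];m=((sub.max(2).astype(int)-sub.min(2)<45)&(sub.min(2)>115)).astype(np.uint8)
d=cv2.distanceTransform(m,cv2.DIST_L2,5);
k=(d==cv2.dilate(d,np.ones((17,17))))&(d>8)
for y,x in np.argwhere(k): 
    px=np.array([x,y])/4+[a-20,b-45];P=atz(c,px,.016);print("ball",Rz(TY).inv().apply(P-TR)*1000,d[y,x].round(1))
for n in("ball0",):
    print([ (Rz(TY).inv().apply(atz(c,q["location"],.016)-TR)*1000)[:2].round(0).tolist() for q in viewer.tip_of("top",n)])
p,r=state()
w=[(p+np.array([0,0,.09]),r),tcp([.52,.07,.16],45,.06),tcp(tray(84,-60,155),50,TY),tcp(tray(90,-4,150),50,TY),tcp(tray(90,-4,75),50,TY),tcp(tray(90,-4,29),50,TY)]
chain(w,p,r)
E
```

```text
bar [116.8  33.2 102. ]
bar [115.9 -10.1 102. ]
ball [149.8  65.5  16. ] 26.4
ball [149.  25.  16.] 13.0
ball [149.   24.2  16. ] 13.0
ball [148.8  12.   16. ] 11.0
ball [148.7  11.2  16. ] 11.0
ball [148.7  10.4  16. ] 11.0
ball [148.7   9.6  16. ] 11.0
ball [148.7   8.8  16. ] 11.0
ball [148.7   8.   16. ] 11.0
ball [148.7   7.2  16. ] 11.0
ball [148.6   6.4  16. ] 11.0
ball [148.6   5.6  16. ] 11.0
ball [148.6   4.8  16. ] 11.0
ball [148.6   3.9  16. ] 11.0
ball [148.6   3.1  16. ] 11.0
ball [148.6   2.3  16. ] 11.0
ball [148.5   1.5  16. ] 11.0
ball [148.5   0.7  16. ] 11.0
ball [148.5  -0.1  16. ] 11.0
ball [148.5  -0.9  16. ] 11.0
ball [148.5  -1.7  16. ] 11.0
ball [148.5  -2.5  16. ] 11.0
ball [148.4  -3.3  16. ] 11.0
ball [148.4  -4.2  16. ] 11.0
ball [148.4  -5.   16. ] 11.0
ball [148.4  -5.8  16. ] 11.0
ball [148.4  -6.6  16. ] 11.0
ball [148.4  -7.4  16. ] 11.0
ball [148.3  -8.2  16. ] 11.0
ball [148.3  -9.   16. ] 11.0
ball [148.3  -9.8  16. ] 11.0
ball [148.3 -10.6  16. ] 11.0
ball [148.3 -11.5  16. ] 11.0
ball [148.3 -12.3  16. ] 11.0
ball [148.2 -13.1  16. ] 11.0
ball 
[... 2753 characters left out ...]
all [-128.5   66.4   16. ] 18.2
[[-40.0, 32.0], [-0.0, -30.0], [-54.0, -12.0], [7.0, 28.0], [-23.0, -19.0], [18.0, -6.0], [-59.0, 29.0], [-50.0, -7.0], [-8.0, 7.0]]
t 14.8 pos [0.4 0.  0.1] sd [0. 0. 0.] F [-0.5 -0.2 -1.7] gap 0.123 ff 117.5 j [ 0.2  0.3 -0.4  2.2  0.2  0.7  1.4]
lean 0.11 yaw 0.0772 yz 0.0003
tray-frame F [  35.7 -199.    54.3] world [0.5 0.  0.1] tilt 39.9 yaw 0.034
0 shift [0.002, 0.0, -0.9] turn [0.0, 0.0, 0.0]
1 shift [-0.176, 0.63, -0.094] turn [0.001, -0.114, 0.022]
2 shift [-0.237, 0.774, 0.137] turn [0.003, -0.111, 0.021]
3 shift [-0.05, 0.56, 0.06] turn [0.0, 0.0, 0.0]
4 shift [0.13, -0.0, 0.739] turn [0.0, 0.0, 0.0]
5 shift [0.08, -0.0, 0.453] turn [0.0, 0.0, 0.0]
```

>>> apply_moves([
  [[0, 0, -0.45], [0, 0, 0], 4],
  [[0, 0, -0.9], [0, 0, 0], 4],
  [[0, 0, -0.9], [0, 0, 0], 4],
])

```text
time: 15.1
ee_pos: [0.4373, 0.0321, 0.2149]
tool_rot: [0.005, -0.039, 0.999, -0.0]
ft_force: [0.9, -0.1, -1.0]
finger_gap: 0.119
finger_force: 117.8
```

>>> apply_moves([
  [[-0.09, 0.32, -0.05], [0, -0.06, 0.01], 4],
  [[-0.176, 0.63, -0.094], [0, -0.114, 0.022], 4],
  [[-0.176, 0.63, -0.094], [0, -0.114, 0.022], 4],
])

```text
time: 15.4
ee_pos: [0.4457, 0.0999, 0.2197]
tool_rot: [0.046, -0.033, 0.998, 0.003]
ft_force: [-0.5, -0.2, -1.7]
finger_gap: 0.123
finger_force: 117.8
```

>>> apply_moves([
  [[-0.12, 0.39, 0.07], [0, -0.06, 0.01], 4],
  [[-0.237, 0.774, 0.137], [0.003, -0.111, 0.021], 4],
  [[-0.237, 0.774, 0.137], [0.003, -0.111, 0.021], 4],
])

```text
time: 15.7
ee_pos: [0.4651, 0.18, 0.207]
tool_rot: [0.088, -0.025, 0.996, 0.004]
ft_force: [0.3, -0.0, -1.8]
finger_gap: 0.122
finger_force: 118.0
```

>>> apply_moves([
  [[-0.01, 0.28, 0.03], [0, 0, 0], 4],
  [[-0.01, 0.56, 0.06], [0, 0, 0], 4],
  [[-0.01, 0.56, 0.06], [0, 0, 0], 4],
  [[-0.01, 0.56, 0.06], [0, 0, 0], 4],
])

```text
time: 16.1
ee_pos: [0.465, 0.2302, 0.2012]
tool_rot: [0.087, -0.022, 0.996, 0.002]
ft_force: [-0.4, -0.8, -2.0]
finger_gap: 0.123
finger_force: 118.1
```

```bash
sed -i 's/^TR=.*/TR=np.array([.456,.204,0]);TY=.040/' plan.py; python3 - <<'E'
from tf import *
x=tiltfit("ovn")
from plan import *
p,r=state()
w=[tcp(tray(88,-4,75),50,TY),tcp(tray(88,-4,29),50,TY)]
chain(w,p,r)
E
```

```text
t 16.15 pos [0.4653 0.2292 0.2013] sd [0. 0. 0.] F [ 0.5 -1.1 -2.7] gap 0.124 ff 118.1 j [-0.11  0.25 -0.51  2.05  0.31  0.75  0.79]
lean -9.98 yaw 0.0432 yz -0.0007
tray-frame F [ 88.1  -4.9 149.2] world [0.5442 0.2026 0.1492] tilt 50.0 yaw 0.004
scene [(0.71, [294.7, 139.3, 23.3, 27.9], 277)]
top [(0.75, [168.5, 206.9, 27.6, 27.6], 501)]
(np.float64(73.52941176470588), 0)
extra tilt, dx, dz [ 0.4832 -6.0243 93.6015] 66.92156862745098 [np.float64(277.0), np.float64(501.0)]
t 16.4 pos [0.466  0.2293 0.2023] sd [0. 0. 0.] F [-0.6  0.5 -2.2] gap 0.125 ff 118.0 j [-0.11  0.24 -0.51  2.05  0.31  0.75  0.79]
lean -10.11 yaw 0.0417 yz 0.0002
tray-frame F [ 88.9  -5.  150.3] world [0.5451 0.2026 0.1503] tilt 50.1 yaw 0.001
0 shift [0.14, 0.011, 0.738] turn [0.001, 0.003, 0.002]
1 shift [0.08, -0.0, 0.453] turn [0.0, 0.0, 0.0]
```

>>> apply_moves([
  [[0.07, 0.005, 0.35], [0, 0, 0], 4],
  [[0.14, 0.01, 0.74], [0, 0, 0], 4],
  [[0.14, 0.01, 0.74], [0, 0, 0], 4],
])

```text
time: 16.7
ee_pos: [0.4617, 0.2289, 0.1227]
tool_rot: [0.084, -0.021, 0.996, 0.0]
ft_force: [-1.5, -0.5, -2.2]
finger_gap: 0.123
finger_force: 118.0
```

>>> apply_moves([
  [[0.04, 0, 0.22], [0, 0, 0], 4],
  [[0.08, 0, 0.44], [0, 0, 0], 4],
  [[0.08, 0, 0.44], [0, 0, 0], 4],
])

```text
time: 17.0
ee_pos: [0.4641, 0.2305, 0.0816]
tool_rot: [0.087, -0.021, 0.996, 0.001]
ft_force: [-1.2, -1.0, -1.6]
finger_gap: 0.122
finger_force: 118.0
```

```bash
sed -i 's/^DX=.*/DX=-.008;DZ=.092/' plan.py; python3 - <<'E'
from plan import *
p,r=state()
w=[tcp(tray(75,-4,23),45,TY),tcp(tray(60,-4,18.5),40,TY),tcp(tray(40,-4,18.5),40,TY),tcp(tray(20,-4,18.5),40,TY)]
chain(w,p,r)
E
```

```text
t 17.05 pos [0.4648 0.2311 0.0828] sd [0. 0. 0.] F [ 1.1 -0.1 -1.3] gap 0.125 ff 118.0 j [-0.24  0.44 -0.39  2.13  0.54  0.51  0.57]
lean -10.06 yaw 0.0432 yz -0.0003
tray-frame F [85.6 -3.1 29.9] world [0.5417 0.2043 0.0299] tilt 50.1 yaw 0.003
0 shift [0.056, -0.007, -0.005] turn [0.0, 0.113, 0.004]
1 shift [0.094, -0.0, -0.023] turn [-0.0, 0.111, 0.0]
2 shift [0.2, 0.0, -0.0] turn [0.0, 0.0, 0.0]
3 shift [0.2, 0.0, -0.0] turn [0.0, 0.0, 0.0]
```

>>> apply_moves([
  [[0.056, -0.007, 0], [0, 0.113, 0.002], 4],
  [[0.056, -0.007, 0], [0, 0.113, 0.002], 4],
])

```text
time: 17.25
ee_pos: [0.4622, 0.2311, 0.0838]
tool_rot: [0.045, -0.02, 0.999, 0.003]
ft_force: [0.4, -0.5, -1.1]
finger_gap: 0.126
finger_force: 118.1
```

>>> apply_moves([
  [[0.1, 0, -0.02], [0, 0.111, 0], 4],
  [[0.2, 0, -0.02], [0, 0.111, 0], 4],
  [[0.3, 0, -0.02], [0, 0.111, 0], 4],
  [[0.4, 0.0, -0.02], [0, 0.111, 0], 4],
  [[0.5, 0, -0.02], [0, 0.111, 0], 4],
  [[0.5, 0, -0.02], [0, 0.111, 0], 4],
])

```text
time: 17.85
ee_pos: [0.4123, 0.2291, 0.0814]
tool_rot: [0.006, -0.022, 1.0, 0.001]
ft_force: [5.1, -2.3, 8.3]
finger_gap: 0.121
finger_force: 119.6
```

```bash
cat > nm.py <<'E'
import sys;from plan import *
np.set_printoptions(precision=4,suppress=True)
p,r=state()
w=[]
for a in sys.argv[1:]:
    x,y,z,t=map(float,a.split(","));w.append(tcp(tray(x,y,z),t,TY))
chain(w,p,r)
E
python3 nm.py 20,-4,18,40 0,-4,18,40 -10,-4,18,40 -20,-4,18,40
```

```text
t 17.9 pos [0.4124 0.2291 0.0814] sd [0. 0. 0.] F [ 5.2 -2.5  8.9] gap 0.128 ff 119.7 j [-0.14  0.46 -0.51  2.12  0.38  0.64  0.71]
lean -0.61 yaw 0.043 yz 0.0019
tray-frame F [23.5 -2.9 16.7] world [0.4796 0.2021 0.0167] tilt 40.6 yaw 0.001
0 shift [0.027, -0.008, -0.019] turn [0.003, 0.014, 0.004]
1 shift [0.2, 0.0, -0.0] turn [0.0, 0.0, 0.0]
2 shift [0.1, -0.0, -0.0] turn [0.0, 0.0, 0.0]
3 shift [0.1, 0.0, -0.0] turn [0.0, 0.0, 0.0]
```

>>> apply_moves([
  [[0, -0.005, -0.02], [0, 0.01, 0], 4],
  [[0.08, -0.01, -0.02], [0, 0.01, 0], 4],
  [[0.16, -0.01, -0.02], [0, 0.01, 0], 4],
  [[0.24, -0.01, -0.02], [0, 0.01, 0], 4],
  [[0.24, -0.01, -0.02], [0, 0.01, 0], 4],
])

```text
time: 18.4
ee_pos: [0.3884, 0.229, 0.083]
tool_rot: [0.001, -0.022, 1.0, 0.003]
ft_force: [5.9, 3.2, 0.5]
finger_gap: 0.124
finger_force: 118.3
```

>>> apply_moves([
  [[0.07, 0, 0], [0, 0, 0], 4],
  [[0.14, 0, 0], [0, 0, 0], 4],
  [[0.14, 0, 0], [0, 0, 0], 4],
])

```text
time: 18.7
ee_pos: [0.376, 0.2308, 0.0839]
tool_rot: [0.003, -0.022, 1.0, 0.005]
ft_force: [7.7, 7.3, 2.6]
finger_gap: 0.12
finger_force: 118.6
```

```bash
python3 nm.py -10,-4,18,40 -20,-4,18,40 -25,-4,21,36; python3 tf.py
```

```text
t 18.75 pos [0.3758 0.2309 0.0838] sd [0. 0. 0.] F [8.3 8.5 1.3] gap 0.12 ff 118.2 j [-0.15  0.42 -0.53  2.19  0.36  0.61  0.68]
lean -0.31 yaw 0.0444 yz 0.0097
tray-frame F [-13.3   1.1  18.6] world [0.4427 0.2045 0.0186] tilt 40.3 yaw -0.004
0 shift [-0.037, -0.042, 0.005] turn [0.012, 0.007, 0.006]
1 shift [0.1, 0.0, -0.0] turn [0.0, 0.0, 0.0]
2 shift [0.003, -0.0, -0.074] turn [0.0, 0.089, 0.0]
t 18.8 pos [0.3757 0.2311 0.0837] sd [0. 0. 0.] F [7.8 7.7 1.3] gap 0.124 ff 118.3 j [-0.15  0.42 -0.53  2.19  0.36  0.61  0.68]
lean -0.29 yaw 0.0445 yz 0.0098
tray-frame F [-13.4   1.2  18.5] world [0.4426 0.2047 0.0185] tilt 40.3 yaw -0.004
scene [(0.65, [287.1, 155.5, 9.2, 22.8], 71)]
top [(0.85, [175.3, 238.6, 22.1, 22.2], 311)]
(np.float64(260.74901960784314), 0)
extra tilt, dx, dz [ 2.9557 -8.7889 89.919 ] 240.58431372549023 [np.float64(71.0), np.float64(311.0)]
```

>>> apply_moves([
  [[0.04, -0.02, 0], [0, 0, 0], 4],
  [[0.08, -0.03, 0], [0, 0, 0], 4],
  [[0.1, -0.03, 0], [0, 0, 0], 4],
  [[0.1, -0.03, 0], [0, 0, 0], 4],
])

```text
time: 19.4
ee_pos: [0.366, 0.226, 0.0833]
tool_rot: [0.002, -0.022, 1.0, 0.004]
ft_force: [10.4, 4.4, -0.1]
finger_gap: 0.124
finger_force: 118.3
```

```bash
python3 nm.py -20,-3,18,40; python3 - <<'E'
from h import *
o=[]
for n in("scene","top"):
    c=cam(n);u,v=proj(c,[.43,.2,.03]).astype(int);o.append(cv2.resize(c["image"][v-33:v+33,u-33:u+33],None,fx=6,fy=6,interpolation=cv2.INTER_CUBIC))
save("look",np.hstack(o))
E
```

```text
t 19.45 pos [0.3661 0.226  0.0833] sd [0. 0. 0.] F [9.4 3.6 0.2] gap 0.126 ff 118.3 j [-0.15  0.4  -0.53  2.21  0.35  0.6   0.67]
lean -0.27 yaw 0.0443 yz 0.0074
tray-frame F [-23.3  -3.7  18.1] world [0.4329 0.1994 0.0181] tilt 40.3 yaw -0.002
0 shift [-0.037, 0.014, 0.0] turn [0.009, 0.006, 0.005]
```

View pics/look.png

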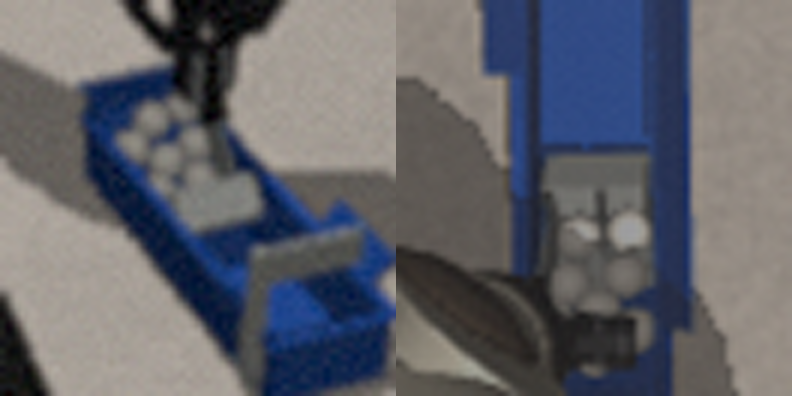

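The picture shows the balls in the cup, both rear lanes filled around (585-630,235), with more stacked ahead on the ramp. Now I'll turn up with the lip along the ramp.

```bash
cat > up.py <<'E'
import sys
from plan import *
def Fof(t,s,cl=3.0):
    a=np.radians(40);T=np.radians(t);lp=np.array([-70-s*np.cos(a),4+s*np.sin(a)])+cl*np.array([np.sin(a),np.cos(a)])
    return lp-np.array([-46*np.cos(T)-23*np.sin(T),-46*np.sin(T)+23*np.cos(T)])
p,r=state()
for t,s in [(36,6),(32,10),(28,14),(24,18),(20,22),(15,26),(10,30),(5,34),(0,37),(-4,40)]:
    f=Fof(t,s);q,rr=tcp(tray(f[0],-3.5,f[1]),t,TY)
    show(p,r,q,rr,f"{t} {f.round(1)}")
E
python3 up.py
```

```text
t 19.6 pos [0.366  0.226  0.0833] sd [0. 0. 0.] F [9.5 3.3 1.2] gap 0.124 ff 118.3 j [-0.15  0.4  -0.53  2.21  0.35  0.6   0.67]
lean -0.25 yaw 0.0442 yz 0.0073
tray-frame F [-23.3  -3.7  18.1] world [0.4328 0.1994 0.0181] tilt 40.3 yaw -0.002
36 [-21.9  18.6] shift [-0.066, 0.01, -0.05] turn [0.009, 0.095, 0.006]
32 [-24.5  17.6] shift [-0.09, 0.01, -0.08] turn [0.009, 0.184, 0.006]
28 [-27.4  16.6] shift [-0.115, 0.01, -0.107] turn [0.009, 0.273, 0.006]
24 [-30.5  15.6] shift [-0.139, 0.01, -0.13] turn [0.009, 0.362, 0.007]
20 [-33.8  14.6] shift [-0.163, 0.01, -0.149] turn [0.008, 0.45, 0.007]
15 [-37.6  12.7] shift [-0.2, 0.01, -0.161] turn [0.008, 0.562, 0.007]
10 [-41.8  10.9] shift [-0.235, 0.01, -0.167] turn [0.008, 0.673, 0.008]
5 [-46.3   9.2] shift [-0.268, 0.01, -0.168] turn [0.007, 0.784, 0.008]
0 [-50.4   7.1] shift [-0.307, 0.009, -0.156] turn [0.007, 0.895, 0.008]
-4 [-54.4   5.9] shift [-0.331, 0.009, -0.147] turn [0.007, 0.984, 0.009]
```

>>> apply_moves([
  [[-0.06, 0.0, -0.05], [0.005, 0.095, 0.003], 4],
  [[-0.1, 0.0, -0.08], [0.006, 0.184, 0.004], 4],
  [[-0.13, 0.0, -0.107], [0.007, 0.273, 0.005], 4],
  [[-0.155, 0.0, -0.13], [0.008, 0.362, 0.006], 4],
  [[-0.18, 0.0, -0.15], [0.008, 0.45, 0.007], 4],
  [[-0.18, 0.0, -0.15], [0.008, 0.45, 0.007], 4],
])

```text
time: 20.2
ee_pos: [0.382, 0.2254, 0.0965]
tool_rot: [-0.178, -0.018, 0.984, -0.005]
ft_force: [5.8, 3.8, 6.0]
finger_gap: 0.123
finger_force: 119.5
```

```bash
python3 up.py|tail -n 8; python3 - <<'E'
from tf import *
c=cam("top");m=viewer.trace("top","ball0");print(len(m))
E
```

```text
28 [-27.4  16.6] shift [0.033, 0.021, 0.038] turn [-0.003, -0.185, -0.004]
24 [-30.5  15.6] shift [0.018, 0.021, 0.008] turn [-0.003, -0.096, -0.004]
20 [-33.8  14.6] shift [0.002, 0.021, -0.018] turn [-0.003, -0.008, -0.004]
15 [-37.6  12.7] shift [-0.028, 0.021, -0.043] turn [-0.003, 0.104, -0.005]
10 [-41.8  10.9] shift [-0.059, 0.021, -0.061] turn [-0.002, 0.215, -0.005]
5 [-46.3   9.2] shift [-0.09, 0.021, -0.073] turn [-0.002, 0.326, -0.005]
0 [-50.4   7.1] shift [-0.13, 0.021, -0.076] turn [-0.002, 0.437, -0.005]
-4 [-54.4   5.9] shift [-0.156, 0.021, -0.076] turn [-0.002, 0.526, -0.005]
0
```

>>> apply_moves([
  [[-0.028, 0.01, -0.045], [0, 0.104, -0.003], 4],
  [[-0.055, 0.01, -0.07], [0, 0.215, -0.003], 4],
  [[-0.085, 0.01, -0.09], [0, 0.326, -0.003], 4],
  [[-0.12, 0.01, -0.1], [0, 0.437, -0.003], 4],
  [[-0.14, 0.01, -0.12], [0, 0.526, -0.003], 4],
  [[-0.14, 0.01, -0.12], [0, 0.526, -0.003], 4],
])

```text
time: 20.95
ee_pos: [0.3984, 0.2264, 0.1021]
tool_rot: [-0.376, -0.017, 0.926, -0.009]
ft_force: [3.4, 2.0, 4.1]
finger_gap: 0.121
finger_force: 119.2
```

```bash
python3 nm.py -50,-3.5,16,-5 -45,-3.5,45,-5 -40,-3.5,110,-5
```

```text
t 21.0 pos [0.3982 0.2264 0.1021] sd [0. 0. 0.] F [3.7 0.6 2.1] gap 0.118 ff 119.0 j [-0.01  0.89 -0.57  1.6   0.08  1.46  1.01]
lean 44.09 yaw 0.0391 yz -0.0046
tray-frame F [-55.6  -5.7   9.9] world [0.4007 0.1961 0.0099] tilt -4.1 yaw -0.001
0 shift [-0.006, 0.018, -0.093] turn [-0.003, 0.02, -0.005]
1 shift [0.17, 0.0, -0.24] turn [0.0, 0.0, 0.0]
2 shift [0.424, -0.0, -0.495] turn [0.0, 0.0, 0.0]
```

>>> apply_moves([
  [[0, 0.015, -0.05], [0, 0, 0], 4],
  [[0, 0.02, -0.09], [0, 0, 0], 4],
  [[0, 0.02, -0.09], [0, 0, 0], 4],
])

```text
time: 21.3
ee_pos: [0.403, 0.2271, 0.1088]
tool_rot: [-0.377, -0.017, 0.926, -0.01]
ft_force: [0.9, -0.5, -3.6]
finger_gap: 0.125
finger_force: 117.9
```

>>> apply_moves([
  [[0.08, 0, -0.12], [0, 0, 0], 4],
  [[0.17, 0, -0.24], [0, 0, 0], 4],
  [[0.17, 0, -0.24], [0, 0, 0], 4],
])

```text
time: 21.6
ee_pos: [0.4091, 0.2281, 0.1403]
tool_rot: [-0.375, -0.017, 0.927, -0.009]
ft_force: [-0.0, -0.3, -4.0]
finger_gap: 0.122
finger_force: 118.1
```

>>> apply_moves([
  [[0.2, 0, -0.24], [0, 0, 0], 4],
  [[0.42, 0, -0.5], [0, 0, 0], 4],
  [[0.42, 0, -0.5], [0, 0, 0], 4],
  [[0.42, 0, -0.5], [0, 0, 0], 4],
])

```text
time: 22.0
ee_pos: [0.4131, 0.2279, 0.2033]
tool_rot: [-0.376, -0.017, 0.926, -0.01]
ft_force: [0.1, 0.1, -3.5]
finger_gap: 0.121
finger_force: 118.0
```

```bash
cat > wt.py <<'E'
from tf import *
f=[]
for i in range(8):
    c=cam("top");f.append(robot.get_obs()["ft_force"])
print("F mean",np.mean(f,0),"balls",(-np.mean(f,0)[2]-2.16)/.265)
p,r=state();rm=r*REL.inv();F=p-rm.apply([DX,.03,DZ])
def balls(c,z):
    # white-ness blobs peaks near the tray, in tray frame, at height z
    g=cv2.resize(c["image"],None,fx=4,fy=4,interpolation=cv2.INTER_CUBIC).astype(int)
    a,b=proj(c,tray(0,0,16)).astype(int);sub=g[(b-48)*4:(b+48)*4,(a-20)*4:(a+20)*4]
    m=((sub[...,2]-sub[...,0]<12)&(sub.min(2)>70)).astype(np.uint8)
    d=cv2.GaussianBlur(cv2.distanceTransform(m,cv2.DIST_L2,5),(0,0),2);k=(d==cv2.dilate(d,np.ones((15,15))))&(d>6)
    for y,x in np.argwhere(k):
        P=atz(c,np.array([x,y])/4+[a-20,b-48],z);Q=Rz(TY).inv().apply(P-TR)*1000
        if abs(Q[1])<45:print("blob",Q.round(0)[:2],d[y,x].round(1))
balls(c,.016)
for n in("ball0","place0"):
    for cc in("top","scene"):
        C=cam(cc);L=viewer.tip_of(cc,n);print(n,cc,[(np.round(q["location"]).tolist(),round(q["p"],2)) for q in L])
q=[proj(c,F+rm.apply(v)) for v in([.012,-.013,.012],[.012,.013,.012],[-.012,-.013,.012],[-.012,.013,.012],[0,0,.028],[-.028,0,.025])];print("expected top",np.round(q))
C=cam("scene");q=[proj(C,F+rm.apply(v)) for v in([.012,-.013,.012],[.012,.013,.012],[-.012,-.013,.012],[-.012,.013,.012],[0,0,.028],[-.028,0,.025])];print("expected scene",np.round(q))
E
python3 wt.py
```

```text
F mean [ 0.1108 -0.0822 -3.3793] balls 4.601193428926421
t 22.45 pos [0.4125 0.2279 0.2024] sd [0. 0. 0.] F [-0.3  0.  -3.5] gap 0.123 ff 118.0 j [ 0.    0.77 -0.6   1.53  0.03  1.63  1.  ]
lean 44.36 yaw 0.0394 yz -0.0051
tray-frame F [-41.6  -4.9 110.2] world [0.4146 0.1975 0.1102] tilt -4.4 yaw -0.001
blob [158.  43.] 97.5
blob [ 66. -32.] 81.0
blob [-38.  -4.] 14.3
blob [-55.  -4.] 14.7
blob [-56.  25.] 14.4
blob [-78.  -1.] 16.4
blob [-78.  24.] 16.6
ball0 top [([188.0, 260.0], 0.61), ([178.0, 261.0], 0.54), ([179.0, 265.0], 0.5), ([189.0, 265.0], 0.49), ([188.0, 250.0], 0.43), ([164.0, 268.0], 0.37)]
ball0 scene [([291.0, 153.0], 0.6), ([286.0, 142.0], 0.55), ([281.0, 145.0], 0.44), ([303.0, 169.0], 0.37)]
place0 top [([191.0, 252.0], 0.73), ([187.0, 260.0], 0.62), ([180.0, 261.0], 0.51), ([179.0, 253.0], 0.45)]
place0 scene [([294.0, 153.0], 0.83), ([284.0, 150.0], 0.71), ([287.0, 155.0], 0.66), ([286.0, 140.0], 0.42)]
expected top [[189. 252.]
 [181. 252.]
 [189. 260.]
 [181. 260.]
 [184. 256.]
 [184. 266.]]
expected scene [[285. 152.]
 [291. 151.]
 [282. 149.]
 [288. 147.]
 [287. 146.]
 [283. 143.]]
```

```bash
python3 nm.py 10,-3,95,-4 60,-2,75,-2 75,-2,53.5,0
```

```text
t 22.95 pos [0.4127 0.228  0.2029] sd [0. 0. 0.] F [ 0.2 -0.5 -3.7] gap 0.122 ff 118.0 j [ 0.    0.77 -0.6   1.53  0.03  1.63  1.  ]
lean 44.29 yaw 0.0394 yz -0.0049
tray-frame F [-41.2  -4.8 110.7] world [0.415  0.1976 0.1107] tilt -4.3 yaw -0.001
0 shift [-0.471, 0.014, -0.243] turn [-0.004, -0.007, -0.005]
1 shift [-0.476, 0.01, -0.18] turn [-0.0, -0.044, -0.0]
2 shift [-0.233, -0.0, 0.083] turn [0.0, -0.044, 0.0]
```

>>> apply_moves([
  [[-0.06, 0, -0.03], [0, 0, 0], 4],
  [[-0.18, 0.01, -0.09], [-0.002, 0, -0.003], 4],
  [[-0.3, 0.01, -0.16], [-0.004, 0, -0.005], 4],
  [[-0.42, 0.014, -0.22], [-0.004, -0.007, -0.005], 4],
  [[-0.47, 0.014, -0.24], [-0.004, -0.007, -0.005], 4],
])

```text
time: 23.45
ee_pos: [0.4644, 0.2311, 0.1865]
tool_rot: [-0.374, -0.018, 0.927, -0.007]
ft_force: [-0.5, -0.6, -3.2]
finger_gap: 0.122
finger_force: 118.0
```

>>> apply_moves([
  [[-0.12, 0, -0.05], [0, -0.01, 0], 4],
  [[-0.24, 0.01, -0.09], [0, -0.02, 0], 4],
  [[-0.36, 0.01, -0.13], [0, -0.03, 0], 4],
  [[-0.44, 0.01, -0.17], [0, -0.044, 0], 4],
  [[-0.476, 0.01, -0.18], [0, -0.044, 0], 4],
  [[-0.476, 0.01, -0.18], [0, -0.044, 0], 4],
])

```text
time: 24.05
ee_pos: [0.5099, 0.2341, 0.1668]
tool_rot: [-0.359, -0.019, 0.933, -0.007]
ft_force: [0.1, -0.6, -3.7]
finger_gap: 0.125
finger_force: 117.9
```

```bash
python3 wt.py; python3 nm.py 75,-2,53.5,0
```

```text
F mean [-0.0246 -0.1679 -3.3159] balls 4.361945281786779
t 24.5 pos [0.5096 0.2341 0.1672] sd [0. 0. 0.] F [ 0.2 -0.1 -3. ] gap 0.126 ff 117.9 j [-0.04  0.93 -0.56  1.28  0.1   1.7   1.04]
lean 42.0 yaw 0.0401 yz 0.0
tray-frame F [59.5 -2.  75. ] world [0.5156 0.2043 0.075 ] tilt -2.0 yaw 0.0
blob [157. -27.] 70.3
blob [51. -5.] 13.0
blob [51. 22.] 13.6
blob [30. 21.] 16.1
blob [29. -0.] 14.0
blob [-150.   24.] 12.4
blob [-150.   23.] 12.4
blob [-150.   22.] 12.4
blob [-150.   21.] 12.4
blob [-150.   21.] 12.4
blob [-150.   20.] 12.4
blob [-150.   19.] 12.4
blob [-150.   18.] 12.4
blob [-150.   17.] 12.4
ball0 top [([168.0, 267.0], 0.61), ([188.0, 231.0], 0.59), ([188.0, 227.0], 0.57), ([182.0, 231.0], 0.54), ([182.0, 228.0], 0.47), ([192.0, 218.0], 0.42)]
ball0 scene [([290.0, 166.0], 0.58), ([300.0, 163.0], 0.54), ([306.0, 172.0], 0.54), ([296.0, 175.0], 0.46)]
place0 top [([180.0, 220.0], 0.66), ([188.0, 221.0], 0.59), ([181.0, 228.0], 0.52), ([191.0, 229.0], 0.44)]
place0 scene [([298.0, 176.0], 0.79), ([303.0, 170.0], 0.75), ([296.0, 172.0], 0.6), ([305.0, 172.0], 0.53), ([292.0, 168.0], 0.35)]
expected top [[190. 219.]
 [182. 219.]
 [190. 227.]
 [182. 227.]
 [185. 223.]
 [185. 232.]]
expected scene [[298. 175.]
 [305. 174.]
 [295. 171.]
 [301. 170.]
 [300. 169.]
 [296. 165.]]
t 25.0 pos [0.5096 0.2342 0.1671] sd [0. 0. 0.] F [-0.3 -0.5 -3.8] gap 0.12 ff 117.9 j [-0.04  0.93 -0.55  1.28  0.1   1.7   1.04]
lean 42.02 yaw 0.04 yz 0.0
tray-frame F [59.5 -2.  74.8] world [0.5156 0.2044 0.0748] tilt -2.0 yaw 0.0
0 shift [-0.235, 0.0, 0.078] turn [0.0, -0.045, 0.0]
```

The load reads about 5-6 balls, and the top-view detections show two rear, two middle and two on the nose, so the measure is heaped. I'll level it, drop to strike height and draw it under the bar.

>>> apply_moves([
  [[-0.08, 0, 0.025], [0, -0.015, 0], 4],
  [[-0.16, 0, 0.05], [0, -0.03, 0], 4],
  [[-0.235, 0, 0.078], [0, -0.045, 0], 4],
  [[-0.235, 0, 0.078], [0, -0.045, 0], 4],
])

```text
time: 25.4
ee_pos: [0.5218, 0.2342, 0.1442]
tool_rot: [-0.342, -0.019, 0.939, -0.007]
ft_force: [-0.4, 0.8, -3.2]
finger_gap: 0.118
finger_force: 117.9
```

```bash
python3 nm.py 75,-2,53.5,0 125,-2,53.5,0 175,-2,53.5,0; python3 tf.py | tail -1
```

```text
t 25.45 pos [0.5216 0.2344 0.1448] sd [0. 0. 0.] F [-0.1 -0.8 -2.9] gap 0.124 ff 117.9 j [-0.05  0.95 -0.55  1.27  0.12  1.65  1.04]
lean 40.05 yaw 0.04 yz -0.0004
tray-frame F [74.7 -2.3 52.8] world [0.5307 0.2047 0.0528] tilt -0.1 yaw 0.0
0 shift [0.003, 0.002, -0.006] turn [-0.0, -0.002, -0.0]
1 shift [-0.383, 0.0, -0.321] turn [0.0, 0.0, 0.0]
2 shift [-0.383, 0.0, -0.321] turn [0.0, 0.0, 0.0]
extra tilt, dx, dz [ 39.2793  19.4074 111.4266] 187.7098039215686 [np.float64(113.0)]
```

```bash
python3 - <<'E'
from mf import *
p,r=state();rm=r*REL.inv()
for n in("top","scene"):
    c=cam(n);q=viewer.trace(n,"measure_grip");e=proj(c,p-[0,0,.08])
    q=[a for a in q if np.linalg.norm(np.array(a["box"][:2])+np.array(a["box"][2:])/2-e)<25]
    if not q: print(n,"none");continue
    M=cv2.morphologyEx(q[0]["mask"].astype(np.uint8),cv2.MORPH_CLOSE,np.ones((7,7))).astype(float);print(n,q[0]["p"],q[0]["box"],M.sum())
    for t in range(-10,13,2):
        rr=rm*tilt(t);F=p-rr.apply([DX,.03,DZ]);full=mrender(c,MEAS,rr,F);cup=mrender(c,MEAS[:1],rr,F)
        print(t,((M>0)*(1-full)).sum().round(0),((1-M)*cup).sum().round(0),end=" | ")
    ys=np.argwhere(M>0);print("\nrows",ys[:,0].min(),ys[:,0].max(),"cup rows",[ (lambda P:(P.min(0).round(1).tolist(),P.max(0).round(1).tolist()))(np.array([proj(c,rm.apply(v)+p-rm.apply([DX,.03,DZ])) for v in MEAS[0]]))])
E
```

```text
t 25.75 pos [0.522  0.2347 0.1458] sd [0. 0. 0.] F [ 0.2 -0.3 -3.3] gap 0.124 ff 117.9 j [-0.05  0.95 -0.55  1.27  0.12  1.65  1.04]
lean 39.97 yaw 0.04 yz 0.0002
tray-frame F [75.1 -1.9 53.8] world [0.5312 0.2051 0.0538] tilt 0.0 yaw 0.0
top 0.6 [170.4, 215.9, 18.2, 15.3] 14.0
-10 0.0 446.0 | -8 0.0 449.0 | -6 0.0 450.0 | -4 0.0 452.0 | -2 0.0 454.0 | 0 0.0 453.0 | 2 0.0 453.0 | 4 3.0 455.0 | 6 3.0 459.0 | 8 3.0 463.0 | 10 3.0 466.0 | 12 3.0 469.0 | 
rows 219 232 cup rows [([177.1, 209.4], [196.3, 233.3])]
scene 0.7 [290.8, 159.8, 22.3, 30.4] 261.0
-10 71.0 229.0 | -8 61.0 220.0 | -6 52.0 210.0 | -4 44.0 201.0 | -2 36.0 191.0 | 0 32.0 183.0 | 2 30.0 173.0 | 4 28.0 168.0 | 6 31.0 163.0 | 8 35.0 159.0 | 10 41.0 155.0 | 12 45.0 154.0 | 
rows 160 189 cup rows [([288.0, 168.7], [312.7, 189.4])]
```

>>> apply_moves([
  [[-0.04, 0, -0.033], [0, 0, 0], 4],
  [[-0.08, 0, -0.067], [0, 0, 0], 4],
  [[-0.12, 0, -0.1], [0, 0, 0], 4],
  [[-0.15, 0, -0.126], [0, 0, 0], 4],
  [[-0.18, 0, -0.151], [0, 0, 0], 4],
  [[-0.2, 0, -0.168], [0, 0, 0], 4],
])

```text
time: 26.55
ee_pos: [0.5484, 0.2357, 0.1454]
tool_rot: [-0.342, -0.019, 0.939, -0.007]
ft_force: [0.6, 1.3, -2.8]
finger_gap: 0.124
finger_force: 117.9
```

```bash
python3 nm.py 140,-2,53.5,0 180,-2,53.5,0
```

```text
t 26.6 pos [0.5486 0.2357 0.1454] sd [0. 0. 0.] F [ 0.4 -0.5 -3.5] gap 0.124 ff 117.9 j [-0.06  0.99 -0.54  1.18  0.14  1.7   1.06]
lean 39.97 yaw 0.0396 yz 0.0001
tray-frame F [101.8  -2.1  53.4] world [0.5578 0.206  0.0534] tilt 0.0 yaw -0.0
0 shift [-0.292, 0.001, -0.246] turn [0.0, 0.0, -0.0]
1 shift [-0.306, 0.0, -0.257] turn [0.0, 0.0, 0.0]
```

No contact with the rim, so the bar is clearing it. I'll continue slowly through the strike.

>>> apply_moves([
  [[-0.04, 0, -0.033], [0, 0, 0], 4],
  [[-0.08, 0, -0.067], [0, 0, 0], 4],
  [[-0.12, 0, -0.1], [0, 0, 0], 4],
  [[-0.16, 0, -0.134], [0, 0, 0], 4],
  [[-0.2, 0, -0.168], [0, 0, 0], 4],
  [[-0.24, 0, -0.2], [0, 0, 0], 4],
])

```text
time: 27.2
ee_pos: [0.5797, 0.237, 0.1454]
tool_rot: [-0.342, -0.019, 0.939, -0.007]
ft_force: [0.4, -0.6, -3.4]
finger_gap: 0.119
finger_force: 117.9
```

>>> apply_moves([
  [[-0.04, 0, -0.033], [0, 0, 0], 4],
  [[-0.08, 0, -0.067], [0, 0, 0], 4],
  [[-0.12, 0, -0.1], [0, 0, 0], 4],
  [[-0.16, 0, -0.134], [0, 0, 0], 4],
  [[-0.2, 0, -0.168], [0, 0, 0], 4],
  [[-0.24, 0, -0.2], [0, 0, 0], 4],
])

```text
time: 27.8
ee_pos: [0.598, 0.2388, 0.1429]
tool_rot: [-0.358, -0.023, 0.933, -0.01]
ft_force: [-37.2, -2.6, -1.1]
finger_gap: 0.12
finger_force: 120.7
```

```bash
python3 nm.py 180,-2,53.5,0
```

```text
t 27.85 pos [0.5994 0.2388 0.1426] sd [0. 0. 0.] F [-32.8  -3.5  -7.1] gap 0.123 ff 117.4 j [-0.1   1.1  -0.51  0.96  0.15  1.84  1.09]
lean 41.75 yaw 0.0495 yz -0.0028
tray-frame F [150.1  -1.2  50.5] world [0.606  0.2088 0.0505] tilt -1.8 yaw 0.009
0 shift [-0.185, -0.013, -0.203] turn [-0.011, -0.04, 0.007]
```

>>> apply_moves([
  [[0.06, 0, 0.05], [0, 0, 0], 4],
  [[0.13, 0, 0.11], [0, 0, 0], 4],
  [[0.17, 0, 0.14], [0, 0, 0], 4],
  [[0.17, 0, 0.14], [0, 0, 0], 4],
])

```text
time: 28.25
ee_pos: [0.5883, 0.2373, 0.1459]
tool_rot: [-0.342, -0.019, 0.94, -0.007]
ft_force: [-0.3, -1.0, -3.2]
finger_gap: 0.121
finger_force: 120.9
```

```bash
python3 tf.py; python3 wt.py | tail -n 25
```

```text
t 28.3 pos [0.5888 0.2373 0.1459] sd [0. 0. 0.] F [-0.2  0.2 -2.7] gap 0.117 ff 120.9 j [-0.09  1.05 -0.52  1.03  0.15  1.78  1.08]
lean 39.94 yaw 0.0399 yz 0.0001
tray-frame F [142.1  -2.1  53.9] world [0.5981 0.2076 0.0539] tilt 0.0 yaw -0.0
scene [(0.69, [302.5, 171.1, 19.4, 30.6], 256)]
top [(0.44, [168.8, 192.8, 26.8, 19.0], 100), (0.2, [178.3, 208.1, 7.6, 8.2], 52)]
(np.float64(670.3450980392156), -10)
extra tilt, dx, dz [-5.9258 -3.6091 98.3873] 633.592156862745 [np.float64(256.0), np.float64(100.0)]
blob [105.  19.] 13.7
blob [102.  -4.] 9.9
blob [-150.   22.] 12.4
blob [-150.   21.] 12.4
blob [-150.   21.] 12.4
blob [-150.   20.] 12.4
blob [-150.   19.] 12.4
blob [-150.   18.] 12.4
blob [-150.   17.] 12.4
ball0 top [([189.0, 209.0], 0.62), ([183.0, 210.0], 0.59), ([182.0, 206.0], 0.46), ([165.0, 270.0], 0.45), ([184.0, 197.0], 0.37)]
ball0 scene [([102.0, 238.0], 0.73), ([303.0, 167.0], 0.52), ([305.0, 191.0], 0.41), ([316.0, 188.0], 0.35)]
place0 top [([185.0, 199.0], 0.75), ([186.0, 208.0], 0.69), ([180.0, 199.0], 0.65), ([193.0, 195.0], 0.61), ([183.0, 206.0], 0.44), ([173.0, 199.0], 0.35)]
place0 scene [([316.0, 192.0], 0.8), ([306.0, 188.0], 0.79), ([310.0, 186.0], 0.76), ([311.0, 192.0], 0.61)]
expected top [[191. 193.]
 [183. 194.]
 [191. 201.]
 [183. 201.]
 [186. 197.]
 [186. 206.]]
expected scene [[309. 194.]
 [316. 192.]
 [305. 190.]
 [312. 188.]
 [311. 187.]
 [307. 183.]]
```

```bash
cat > ts.py <<'E'
from mf import *
p,r=state();rm=r*REL.inv();c=cam("scene")
q=viewer.trace("scene","measure_grip");e=proj(c,p-[0,0,.06]);q=[a for a in q if np.linalg.norm(np.array(a["box"][:2])+np.array(a["box"][2:])/2-e)<25]
M=q[0]["mask"].astype(float);print(q[0]["p"],q[0]["box"],M.sum())
ig=mrender(c,[box(114,122,-54,22,76,106),box(112,124,-54,-38,0,106)],Rz(TY),TR)>0
if "post" in sys.argv if (sys:=__import__("sys")) else 0: ig[:]=False
W=~ig
res=[]
for t in np.arange(-16,13,2.):
    for d in(-4,0,4):
        rr=rm*tilt(t);F=p-rr.apply([DX+d/1000,.03,DZ]);full=mrender(c,MEAS,rr,F);cup=mrender(c,MEAS[:1],rr,F)
        res.append(((W*((M>0)*(1-full)+(1-M)*cup)).sum().round(1),t,d))
print(sorted(res)[:8])
E
python3 ts.py
```

```text
t 29.45 pos [0.5884 0.2373 0.1455] sd [0. 0. 0.] F [ 0.1 -0.4 -4.3] gap 0.119 ff 120.9 j [-0.09  1.05 -0.52  1.03  0.15  1.78  1.08]
lean 39.99 yaw 0.04 yz 0.0
tray-frame F [141.6  -2.   53.5] world [0.5976 0.2076 0.0535] tilt -0.0 yaw 0.0
0.57 [300.9, 174.6, 19.9, 28.0] 191.0
[(np.float64(98.4), np.float64(-12.0), -4), (np.float64(99.7), np.float64(-8.0), 0), (np.float64(102.5), np.float64(-10.0), -4), (np.float64(102.6), np.float64(-6.0), 4), (np.float64(103.6), np.float64(-4.0), 4), (np.float64(104.0), np.float64(-10.0), 0), (np.float64(106.4), np.float64(-6.0), 0), (np.float64(111.8), np.float64(-2.0), 4)]
```

The surplus nose balls wedged against the 40° nose and swung the measure nose-up by about 8°. I'll bring it about 15° nose-down under the bar and draw it along its own rim plane. That makes the nose nearly flat, so the surplus can slide off.

```bash
sed -i 's/^LEAN=.*/LEAN=32.0;REL=toolrot(LEAN)/' plan.py; cat > st.py <<'E'
from plan import *
def at(cx,t,gap=2.0):  # F in tray frame so that cup x=cx, z=24+gap lies at the bar edge
    T=np.radians(t);v=np.array([cx*np.cos(T)-(24+gap)*np.sin(T),cx*np.sin(T)+(24+gap)*np.cos(T)]);return np.array([118,80])-v
if __name__=="__main__":
    p,r=state()
    for cx,t in((-11,-4),(-11,4),(-11,10),(-11,15)):
        f=at(cx,t);q,rr=tcp(tray(f[0],-2,f[1]),t,TY);show(p,r,q,rr,f"{cx} {t} {f.round(1)}")
    for cx in(-16,-21,-26,-31,-36,-41,-46,-54):
        f=at(cx,15);q2,r2=tcp(tray(f[0],-2,f[1]),15,TY);show(q,rr,q2,r2,f"{cx} {f.round(1)}")
E
python3 st.py
```

```text
t 29.6 pos [0.5884 0.2373 0.1455] sd [0. 0. 0.] F [-0.6 -0.2 -2.2] gap 0.125 ff 120.9 j [-0.09  1.05 -0.52  1.03  0.15  1.78  1.08]
lean 39.99 yaw 0.04 yz 0.0001
tray-frame F [128.8  -2.   53.3] world [0.5847 0.2071 0.0533] tilt -8.0 yaw 0.0
-11 -4 [127.2  53.3] shift [0.062, 0.0, 0.051] turn [0.0, -0.089, 0.0]
-11 4 [130.8  54.8] shift [0.136, 0.0, 0.107] turn [0.0, -0.267, 0.0]
-11 10 [133.3  56.3] shift [0.185, 0.0, 0.155] turn [0.0, -0.4, 0.0]
-11 15 [135.4  57.7] shift [0.222, 0.0, 0.2] turn [0.0, -0.511, 0.0]
-16 [140.2  59. ] shift [-0.042, -0.0, -0.026] turn [0.0, 0.0, 0.0]
-21 [145.   60.3] shift [-0.085, -0.0, -0.053] turn [0.0, 0.0, 0.0]
-26 [149.8  61.6] shift [-0.127, -0.0, -0.079] turn [0.0, 0.0, 0.0]
-31 [154.7  62.9] shift [-0.17, -0.0, -0.106] turn [0.0, 0.0, 0.0]
-36 [159.5  64.2] shift [-0.212, -0.0, -0.132] turn [0.0, 0.0, 0.0]
-41 [164.3  65.5] shift [-0.254, -0.0, -0.159] turn [0.0, 0.0, 0.0]
-46 [169.2  66.8] shift [-0.297, -0.0, -0.185] turn [0.0, 0.0, 0.0]
-54 [176.9  68.9] shift [-0.365, 0.0, -0.228] turn [0.0, 0.0, 0.0]
```

>>> apply_moves([
  [[0.06, 0, 0.05], [0, -0.089, 0], 4],
  [[0.1, 0, 0.08], [0, -0.178, 0], 4],
  [[0.136, 0, 0.107], [0, -0.267, 0], 4],
  [[0.185, 0, 0.155], [0, -0.4, 0], 4],
  [[0.222, 0, 0.2], [0, -0.511, 0], 4],
  [[0.222, 0, 0.2], [0, -0.511, 0], 4],
])

```text
time: 30.2
ee_pos: [0.5553, 0.2369, 0.1461]
tool_rot: [-0.148, -0.022, 0.989, -0.003]
ft_force: [-0.9, 0.6, -3.3]
finger_gap: 0.118
finger_force: 120.8
```

```bash
python3 ts.py; python3 st.py | sed -n '1,3p'
```

```text
t 30.25 pos [0.557  0.2363 0.1458] sd [0. 0. 0.] F [ 0.2 -0.5 -3.7] gap 0.122 ff 120.8 j [-0.03  0.74 -0.55  1.5   0.24  1.27  1.  ]
lean 17.05 yaw 0.0421 yz -0.0005
tray-frame F [133.7  -1.7  59. ] world [0.5897 0.2077 0.059 ] tilt 14.9 yaw 0.002
0.8 [301.0, 160.7, 21.9, 35.3] 288.0
[(np.float64(43.2), np.float64(-2.0), -4), (np.float64(46.4), np.float64(-4.0), -4), (np.float64(49.8), np.float64(0.0), -4), (np.float64(51.3), np.float64(-6.0), -4), (np.float64(51.9), np.float64(2.0), 0), (np.float64(52.4), np.float64(0.0), 0), (np.float64(56.4), np.float64(4.0), 0), (np.float64(56.5), np.float64(-2.0), 0)]
t 30.4 pos [0.5597 0.2356 0.1444] sd [0. 0. 0.] F [ 0.7  0.1 -4.2] gap 0.121 ff 120.8 j [-0.03  0.74 -0.54  1.49  0.24  1.27  1.  ]
lean 17.03 yaw 0.0386 yz -0.0002
tray-frame F [136.4  -2.6  57.6] world [0.5924 0.2068 0.0576] tilt 15.0 yaw -0.001
```

>>> apply_moves([
  [[-0.042, 0, -0.026], [0, 0, 0], 4],
  [[-0.085, 0, -0.053], [0, 0, 0], 4],
  [[-0.127, 0, -0.079], [0, 0, 0], 4],
  [[-0.15, 0, -0.093], [0, 0, 0], 4],
])

```text
time: 30.8
ee_pos: [0.5764, 0.2368, 0.1486]
tool_rot: [-0.148, -0.02, 0.989, -0.003]
ft_force: [-0.0, 0.4, -3.3]
finger_gap: 0.122
finger_force: 120.7
```

```bash
python3 wt.py | grep -v 'blob .-150'
```

```text
F mean [ 0.2375 -0.1482 -3.1334] balls 3.6730802201717467
t 31.25 pos [0.5755 0.2368 0.1491] sd [0. 0. 0.] F [ 0.7  0.  -3.1] gap 0.126 ff 120.8 j [-0.04  0.76 -0.54  1.45  0.24  1.3   1.01]
lean 16.99 yaw 0.0402 yz -0.0
tray-frame F [152.3  -2.   62.3] world [0.6083 0.2081 0.0623] tilt 15.0 yaw 0.0
blob [ 78. -17.] 82.0
blob [-151.  -22.] 14.4
ball0 top [([167.0, 270.0], 0.5)]
ball0 scene [([302.0, 167.0], 0.61), ([313.0, 189.0], 0.37)]
place0 top []
place0 scene [([318.0, 192.0], 0.77), ([306.0, 190.0], 0.73), ([314.0, 188.0], 0.65), ([310.0, 192.0], 0.57)]
expected top [[190. 191.]
 [182. 191.]
 [191. 198.]
 [182. 198.]
 [186. 195.]
 [186. 204.]]
expected scene [[310. 192.]
 [318. 190.]
 [307. 190.]
 [314. 188.]
 [312. 185.]
 [308. 184.]]
```

>>> apply_moves([
  [[-0.042, 0, -0.026], [0, 0, 0], 4],
  [[-0.085, 0, -0.053], [0, 0, 0], 4],
  [[-0.127, 0, -0.079], [0, 0, 0], 4],
  [[-0.17, 0, -0.106], [0, 0, 0], 4],
  [[-0.22, 0, -0.137], [0, 0, 0], 4],
  [[-0.26, 0, -0.162], [0, 0, 0], 4],
  [[-0.26, 0, -0.162], [0, 0, 0], 4],
])

```text
time: 32.4
ee_pos: [0.6061, 0.2379, 0.157]
tool_rot: [-0.147, -0.019, 0.989, -0.003]
ft_force: [-0.1, 0.4, -3.0]
finger_gap: 0.123
finger_force: 121.0
```

```bash
python3 wt.py | grep -v 'blob .-150'; python3 ts.py post|tail -1; python3 nm.py 195,-2,90,0 200,-60,130,-5
```

```text
F mean [-0.1584 -0.0701 -2.7076] balls 2.0662694949793177
t 32.85 pos [0.6051 0.238  0.1569] sd [0. 0. 0.] F [-0.6  0.9 -1.6] gap 0.124 ff 121.0 j [-0.05  0.8  -0.53  1.35  0.25  1.35  1.03]
lean 17.01 yaw 0.0401 yz -0.0
tray-frame F [181.8  -2.   70.1] world [0.6378 0.2093 0.0701] tilt 15.0 yaw 0.0
blob [156. -36.] 131.7
blob [-151.  -42.] 16.1
ball0 top [([165.0, 269.0], 0.54)]
ball0 scene [([304.0, 169.0], 0.57), ([321.0, 194.0], 0.55)]
place0 top [([322.0, 243.0], 0.45), ([394.0, 225.0], 0.23)]
place0 scene [([317.0, 193.0], 0.94), ([312.0, 196.0], 0.73), ([315.0, 196.0], 0.62), ([324.0, 192.0], 0.56)]
expected top [[190. 181.]
 [182. 181.]
 [190. 189.]
 [182. 189.]
 [185. 186.]
 [186. 194.]]
expected scene [[315. 195.]
 [323. 194.]
 [311. 193.]
 [319. 191.]
 [317. 189.]
 [312. 187.]]
[(np.float64(93.8), np.float64(0.0), 0), (np.float64(98.3), np.float64(-2.0), -4), (np.float64(100.3), np.float64(2.0), 4), (np.float64(100.9), np.float64(-2.0), 0), (np.float64(101.5), np.float64(-4.0), -4), (np.float64(105.1), np.float64(0.0), 4), (np.float64(108.8), np.float64(2.0), 0), (np.float64(112.5), np.float64(4.0), 4)]
t 33.5 pos [0.6052 0.238  0.1568] sd [0. 0. 0.] F [ 0.1  0.2 -3. ] gap 0.125 ff 121.0 j [-0.05  0.8  -0.53  1.35  0.25  1.35  1.03]
lean 17.0 yaw 0.04 yz 0.0
tray-frame F [182.  -2.  70.] world [0.6379 0.2093 0.07  ] tilt 15.0 yaw 0.0
0 shift [-0.276, 0.0, -0.347] turn [0.0, 0.333, 0.0]
1 shift [0.103, -0.58, -0.411] turn [-0.0, 0.111, 0.0]
```

```bash
python3 - <<'E'
from plan import *
p,r=state()
w=[tcp(tray(192,-2,95),-3,TY),tcp([.62,.14,.165],-3,.03),tcp([.59,.06,.19],-3,.02),tcp([.56,-.02,.19],-3,.0)]
chain(w,p,r)
E
```

```text
t 33.55 pos [0.6052 0.238  0.1569] sd [0. 0. 0.] F [-0.3 -0.6 -3.2] gap 0.119 ff 121.0 j [-0.05  0.8  -0.53  1.35  0.25  1.35  1.03]
lean 17.0 yaw 0.04 yz 0.0
tray-frame F [182.   -2.   70.1] world [0.6379 0.2093 0.0701] tilt 15.0 yaw -0.0
0 shift [-0.278, 0.0, -0.403] turn [0.0, 0.4, -0.0]
1 shift [0.65, -0.685, -0.399] turn [-0.007, 0.0, 0.01]
2 shift [0.406, -0.79, -0.021] turn [-0.007, 0.0, 0.01]
3 shift [0.254, -0.793, 0.178] turn [-0.015, 0.0, 0.021]
```

>>> apply_moves([
  [[-0.1, 0, -0.14], [0, 0.13, 0], 4],
  [[-0.19, 0, -0.27], [0, 0.27, 0], 4],
  [[-0.278, 0, -0.4], [0, 0.4, 0], 4],
  [[-0.278, 0, -0.4], [0, 0.4, 0], 4],
])

```text
time: 33.95
ee_pos: [0.6455, 0.2382, 0.1815]
tool_rot: [-0.303, -0.017, 0.953, -0.006]
ft_force: [0.5, -0.3, -4.5]
finger_gap: 0.122
finger_force: 120.9
```

>>> apply_moves([
  [[0.1, -0.1, -0.06], [0, 0, 0], 4],
  [[0.3, -0.32, -0.18], [-0.003, 0, 0.005], 4],
  [[0.5, -0.53, -0.31], [-0.005, 0, 0.008], 4],
  [[0.62, -0.65, -0.38], [-0.007, 0, 0.01], 4],
  [[0.65, -0.685, -0.4], [-0.007, 0, 0.01], 4],
])

```text
time: 34.45
ee_pos: [0.6162, 0.1678, 0.2612]
tool_rot: [-0.298, -0.013, 0.955, -0.005]
ft_force: [0.4, -0.1, -3.3]
finger_gap: 0.123
finger_force: 121.1
```

>>> apply_moves([
  [[0.07, -0.14, 0], [0, 0, 0], 4],
  [[0.18, -0.36, -0.01], [-0.003, 0, 0.005], 4],
  [[0.3, -0.58, -0.015], [-0.005, 0, 0.008], 4],
  [[0.38, -0.74, -0.02], [-0.007, 0, 0.01], 4],
  [[0.406, -0.79, -0.02], [-0.007, 0, 0.01], 4],
])

```text
time: 34.95
ee_pos: [0.586, 0.0875, 0.2821]
tool_rot: [-0.301, -0.009, 0.954, -0.004]
ft_force: [0.1, 0.5, -3.3]
finger_gap: 0.121
finger_force: 121.1
```

>>> apply_moves([
  [[0.05, -0.14, 0.03], [0, 0, 0], 4],
  [[0.11, -0.36, 0.08], [-0.005, 0, 0.007], 4],
  [[0.19, -0.58, 0.13], [-0.01, 0, 0.014], 4],
  [[0.24, -0.74, 0.17], [-0.015, 0, 0.02], 4],
  [[0.254, -0.79, 0.178], [-0.015, 0, 0.02], 4],
])

```text
time: 35.45
ee_pos: [0.5564, 0.0079, 0.2816]
tool_rot: [-0.301, 0.001, 0.954, -0.0]
ft_force: [-0.3, 0.3, -3.1]
finger_gap: 0.123
finger_force: 121.0
```

```bash
cat > cnt.py <<'E'
from mf import *
f=[]
for i in range(4): c=cam("top");f.append(robot.get_obs()["ft_force"][2])
print("Fz",np.mean(f))
g=cv2.resize(c["image"],None,fx=4,fy=4,interpolation=cv2.INTER_CUBIC).astype(int)
a,b=proj(c,tray(0,0,16)).astype(int);y0,x0=b-48,a-20
sub=g[(b-48)*4:(b+48)*4,(a-20)*4:(a+20)*4]
m=((sub[...,2]-sub[...,0]<12)&(sub.min(2)>70)).astype(np.uint8)
ins=np.zeros_like(m);q=np.array([(proj(c,tray(x,y,16))-[x0,y0])*4 for x,y in((-124,-36),(112,-36),(112,36),(-124,36))]).astype(np.int32);cv2.fillConvexPoly(ins,q,1);m*=ins
d=cv2.GaussianBlur(cv2.distanceTransform(m,cv2.DIST_L2,5),(0,0),2);k=(d==cv2.dilate(d,np.ones((21,21))))&(d>5)
print("tray balls:",[( (Rz(TY).inv().apply(atz(c,np.array([x,y])/4+[x0,y0],.016)-TR)*1000).round(0)[:2].tolist(),round(float(d[y,x]),1)) for y,x in np.argwhere(k)],"white area/ball",m.sum()/16/(3.1416*(.012*306)**2))
print("net:",[((Rz(TY).inv().apply(atz(c,q["location"],.016)-TR)*1000).round(0)[:2].tolist(),round(q["p"],2)) for q in viewer.tip_of("top","ball0")])
C=cam("scene")
p,r=state();rm=r*REL.inv();F=p-rm.apply([DX,.03,DZ])
for n in("top","scene"):
    cc=cam(n);print(n,"cup expected",[np.round(proj(cc,F+rm.apply(v))).tolist() for v in([.012,-.013,.012],[.012,.013,.012],[-.012,-.013,.012],[-.012,.013,.012])],"net",[(np.round(q["location"]).tolist(),round(q["p"],2)) for q in viewer.tip_of(n,"ball0")],[(np.round(q["location"]).tolist(),round(q["p"],2)) for q in viewer.tip_of(n,"place0")])
E
python3 cnt.py
```

```text
Fz -3.1955367996291884
tray balls: [([77.0, 8.0], 11.1), ([76.0, -16.0], 11.2)] white area/ball 2.669084669856432
net: [([91.0, -5.0], 0.59), ([113.0, -3.0], 0.51), ([119.0, 19.0], 0.49), ([83.0, 217.0], 0.49), ([80.0, 3.0], 0.38), ([9.0, -397.0], 0.21)]
t 35.8 pos [0.557  0.0118 0.2819] sd [0. 0. 0.] F [-0.5 -0.3 -2.3] gap 0.123 ff 121.0 j [ 0.24  0.73 -0.51  1.27  0.19  1.82  1.31]
lean 35.01 yaw 0.0033 yz 0.0019
tray-frame F [  95.3 -226.   189.6] world [ 0.5603 -0.018   0.1896] tilt -3.0 yaw -0.037
top cup expected [[263.0, 203.0], [254.0, 203.0], [263.0, 212.0], [254.0, 211.0]] net [([252.0, 205.0], 0.71), ([163.0, 266.0], 0.56), ([187.0, 218.0], 0.53), ([181.0, 205.0], 0.43), ([193.0, 218.0], 0.37), ([185.0, 207.0], 0.37)] [([254.0, 213.0], 0.64), ([259.0, 213.0], 0.62), ([251.0, 205.0], 0.54), ([185.0, 220.0], 0.49)]
scene cup expected [[237.0, 165.0], [246.0, 164.0], [235.0, 161.0], [243.0, 159.0]] net [([243.0, 162.0], 0.58), ([233.0, 165.0], 0.36), ([302.0, 191.0], 0.36)] [([248.0, 166.0], 0.93), ([244.0, 160.0], 0.88), ([238.0, 166.0], 0.73), ([236.0, 164.0], 0.68)]
```

The tray shows only surplus balls, near its far end. Four balls sit in the cup at exactly the four places, and the load matches. Next I'll carry it to the bowl.

```bash
sed -i 's/((-124,-36),(112,-36),(112,36),(-124,36))/((-124,-36),(127,-36),(127,36),(-124,36))/' cnt.py; python3 cnt.py | sed -n 2,3p; cat > pour.py <<'E'
from plan import *
def lipF(lx,ly,lz,t):
    T=np.radians(t);return np.array([lx+.046*np.cos(T)+.023*np.sin(T),ly,lz+.046*np.sin(T)-.023*np.cos(T)])
p,r=state()
w=[tcp([.555,-.11,.19],-3,0),tcp(lipF(.502,-.199,.19,0),0,0)]
chain(w,p,r)
p,r=w[-1]
for t,z in((10,.183),(20,.175),(28,.17),(36,.163)): show(p,r,*tcp(lipF(.502,-.199,z,t),t,0),lbl=t)
p,r=tcp(lipF(.502,-.199,.163,36),36,0)
for t,z in((42,.158),(48,.154),(54,.15),(60,.148),(66,.148),(72,.15)): show(p,r,*tcp(lipF(.502,-.199,z,t),t,0),lbl=t)
E
python3 pour.py
```

```text
tray balls: [([114.0, 21.0], 11.8), ([114.0, -4.0], 11.4), ([77.0, 8.0], 11.1), ([76.0, -16.0], 11.2)] white area/ball 4.293552453997909
net: [([116.0, 20.0], 0.62), ([80.0, 14.0], 0.61), ([118.0, -5.0], 0.56), ([88.0, -11.0], 0.55), ([-81.0, 79.0], 0.4), ([-14.0, -423.0], 0.32)]
t 36.8 pos [0.5569 0.0103 0.282 ] sd [0. 0. 0.] F [ 0.3  0.3 -2.9] gap 0.12 ff 121.0 j [ 0.25  0.73 -0.51  1.27  0.19  1.82  1.31]
lean 35.02 yaw 0.0013 yz 0.0006
tray-frame F [  95.1 -227.7  189.7] world [ 0.5601 -0.0197  0.1897] tilt -3.0 yaw -0.039
0 shift [0.045, -0.903, 0.027] turn [-0.0, -0.0, 0.002]
1 shift [-0.037, -0.89, 0.259] turn [0.0, -0.067, 0.0]
10 shift [0.099, 0.0, 0.079] turn [0.0, -0.222, 0.0]
20 shift [0.187, 0.0, 0.189] turn [0.0, -0.444, 0.0]
28 shift [0.258, 0.0, 0.282] turn [0.0, -0.622, 0.0]
36 shift [0.311, 0.0, 0.405] turn [0.0, -0.8, 0.0]
42 shift [0.085, 0.0, 0.059] turn [0.0, -0.133, 0.0]
48 shift [0.169, 0.0, 0.116] turn [0.0, -0.267, 0.0]
54 shift [0.25, 0.0, 0.182] turn [0.0, -0.4, 0.0]
60 shift [0.327, 0.0, 0.235] turn [0.0, -0.533, 0.0]
66 shift [0.398, 0.0, 0.277] turn [0.0, -0.667, 0.0]
72 shift [0.463, 0.0, 0.305] turn [0.0, -0.8, 0.0]
```

```bash
python3 - <<'E'
from plan import *
np.set_printoptions(precision=3,suppress=True)
C={n:cam(n) for n in("top","scene")}
L={n:viewer.tip_of(n,"ball0") for n in C};B={n:viewer.search_frame(n,"ball0") for n in C}
for n in C: print(n,[(np.round(q["location"],1).tolist(),round(q["p"],2)) for q in L[n]],[np.round(q["box"]).tolist() for q in B[n]])
print("tri",tri([ray(C["top"],(165.5,268.5)),ray(C["scene"],(303,168))]))
P=atz(C["top"],(165.5,268.5),.012);print(P,proj(C["scene"],P))
im=C["top"]["image"];print("px mean around",im[266:272,162:169].reshape(-1,3).mean(0),im[266:272,162:169].max((0,1)),"bg",im[266:272,150:156].reshape(-1,3).mean(0))
g=im.astype(int);m=((g.min(2)>185)&((g.max(2)-g.min(2))<30)).astype(np.uint8);n,l,s,c=cv2.connectedComponentsWithStats(m)
print([(s[i,4],c[i].round(1).tolist()) for i in range(1,n) if 3<s[i,4]<80])
u,v=proj(C["scene"],P).astype(int);i2=C["scene"]["image"];print("scene px",i2[v-3:v+4,u-3:u+4].max((0,1)),i2[v-3:v+4,u-3:u+4].min((0,1)))
E
```

```text
top [([182.4, 204.5], 0.63), ([186.4, 217.4], 0.53), ([251.6, 213.1], 0.5), ([190.3, 205.7], 0.49), ([190.8, 218.8], 0.43), ([165.4, 268.3], 0.4)] [[186.0, 218.0, 2.0, 4.0], [192.0, 217.0, 5.0, 4.0], [181.0, 204.0, 5.0, 6.0], [163.0, 266.0, 0.0, 4.0], [168.0, 201.0, 38.0, 87.0]]
scene [([232.2, 163.9], 0.6), ([244.3, 161.4], 0.59), ([302.5, 166.2], 0.49), ([302.3, 190.1], 0.43)] []
tri [ 0.374  0.285 -0.001]
[0.371 0.275 0.012] [298.796 165.655]
px mean around [150.857 145.167 139.286] [163 163 165] bg [149.917 141.333 132.889]
[]
scene px [199 200 198] [ 5 34 79]
```

The check shows four balls in the tray, four in the cup, and one stray on the bench at about (0.373, 0.28), squeezed over the wall during the scoop. I'll pour now and put the stray back after standing the measure down.

>>> apply_moves([
  [[0, -0.15, 0], [0, 0, 0], 4],
  [[0.02, -0.4, 0.01], [0, 0, 0], 4],
  [[0.03, -0.65, 0.02], [0, 0, 0], 4],
  [[0.04, -0.85, 0.027], [0, 0, 0], 4],
  [[0.045, -0.9, 0.027], [0, 0, 0], 4],
])

```text
time: 37.6
ee_pos: [0.5515, -0.0841, 0.2821]
tool_rot: [-0.301, 0.002, 0.954, -0.0]
ft_force: [-0.2, 0.1, -3.6]
finger_gap: 0.117
finger_force: 121.0
```

>>> apply_moves([
  [[0, -0.15, 0.04], [0, -0.01, 0], 4],
  [[-0.02, -0.4, 0.12], [0, -0.03, 0], 4],
  [[-0.03, -0.65, 0.19], [0, -0.05, 0], 4],
  [[-0.037, -0.85, 0.25], [0, -0.067, 0], 4],
  [[-0.037, -0.89, 0.26], [0, -0.067, 0], 4],
  [[-0.037, -0.89, 0.26], [0, -0.067, 0], 4],
])

```text
time: 38.2
ee_pos: [0.5397, -0.1691, 0.2587]
tool_rot: [-0.276, -0.0, 0.961, 0.001]
ft_force: [-0.0, 0.2, -3.2]
finger_gap: 0.124
finger_force: 121.0
```

>>> apply_moves([
  [[0.05, 0, 0.04], [0, -0.111, 0], 4],
  [[0.1, 0, 0.08], [0, -0.222, 0], 4],
  [[0.145, 0, 0.13], [0, -0.333, 0], 4],
  [[0.187, 0, 0.189], [0, -0.444, 0], 4],
  [[0.258, 0, 0.282], [0, -0.622, 0], 4],
  [[0.311, 0, 0.405], [0, -0.8, 0], 4],
  [[0.311, 0, 0.405], [0, -0.8, 0], 4],
])

```text
time: 38.9
ee_pos: [0.4829, -0.1659, 0.2372]
tool_rot: [0.03, -0.001, 1.0, 0.001]
ft_force: [-1.5, 0.3, -2.2]
finger_gap: 0.124
finger_force: 120.9
```

```bash
python3 - <<'E'
exec(open("pour.py").read().split("p,r=state()")[0])
p,r=state()
for t,z in((42,.158),(48,.154),(54,.15),(60,.148),(66,.148),(72,.15)): show(p,r,*tcp(lipF(.502,-.199,z,t),t,0),lbl=t)
E
```

```text
t 38.95 pos [ 0.4868 -0.1668  0.2394] sd [0. 0. 0.] F [ 1.1 -1.1 -2. ] gap 0.121 ff 121.1 j [ 0.78  0.25 -0.57  1.94  0.15  0.93  1.72]
lean -3.57 yaw 0.0019 yz 0.0009
tray-frame F [  74.8 -403.9  169.2] world [ 0.5469 -0.1966  0.1692] tilt 35.6 yaw -0.039
42 shift [0.031, -0.022, 0.046] turn [0.001, -0.143, 0.002]
48 shift [0.113, -0.022, 0.103] turn [0.002, -0.276, 0.002]
54 shift [0.194, -0.022, 0.17] turn [0.002, -0.41, 0.002]
60 shift [0.27, -0.022, 0.224] turn [0.002, -0.543, 0.002]
66 shift [0.341, -0.022, 0.266] turn [0.002, -0.676, 0.002]
72 shift [0.406, -0.022, 0.295] turn [0.002, -0.81, 0.002]
```

>>> apply_moves([
  [[0.05, -0.02, 0.046], [0, -0.14, 0], 4],
  [[0.113, -0.02, 0.103], [0, -0.276, 0], 4],
  [[0.194, -0.02, 0.17], [0, -0.41, 0], 4],
  [[0.27, -0.02, 0.224], [0, -0.543, 0], 4],
  [[0.341, -0.02, 0.266], [0, -0.676, 0], 4],
  [[0.406, -0.02, 0.295], [0, -0.81, 0], 4],
  [[0.406, -0.02, 0.295], [0, -0.81, 0], 4],
  [[0.406, -0.02, 0.295], [0, -0.81, 0], 4],
  [[0.406, -0.02, 0.295], [0, -0.81, 0], 4],
])

```text
time: 39.85
ee_pos: [0.4405, -0.1751, 0.2097]
tool_rot: [0.309, -0.006, 0.951, 0.024]
ft_force: [-0.7, 0.4, -3.6]
finger_gap: 0.119
finger_force: 121.1
```

```bash
python3 - <<'E'
from plan import *
f=[]
for i in range(8): c=cam("top");f.append(robot.get_obs()["ft_force"][2])
print("Fz",np.mean(f),"balls",(-np.mean(f)-1.95)/.265)
state()
for n in("top","scene"):
    c=cam(n);print(n,[(np.round(q["location"]).tolist(),round(q["p"],2)) for q in viewer.tip_of(n,"ball0")],"bowl",np.round(proj(c,[.477,-.199,.1])))
E
```

```text
Fz -1.95176156623917 balls 0.006647419770453284
t 40.3 pos [ 0.4393 -0.175   0.2075] sd [0. 0. 0.] F [-0.8 -0.6 -1.7] gap 0.118 ff 121.2 j [ 1.97  0.28 -1.47  2.41 -0.43  0.21  2.56]
lean -35.72 yaw 0.0248 yz 0.0399
tray-frame F [  55.9 -408.3  178.9] world [ 0.5281 -0.2017  0.1789] tilt 67.8 yaw -0.112
top [([184.0, 206.0], 0.73), ([330.0, 241.0], 0.63), ([194.0, 217.0], 0.62), ([185.0, 220.0], 0.6), ([308.0, 231.0], 0.59), ([164.0, 268.0], 0.58), ([181.0, 207.0], 0.55), ([299.0, 239.0], 0.46)] bowl [317. 238.]
scene [([304.0, 190.0], 0.47)] bowl [179. 187.]
```

```bash
cat > back.py <<'E'
exec(open("pour.py").read().split("p,r=state()")[0])
p,r=state()
w=[tcp(lipF(.502,-.199,.165,36),36,0),tcp(lipF(.502,-.199,.2,0),0,0),tcp([.53,-.105,.18],0,0),tcp([.495,-.02,.12],0,0),tcp([.490,.005,.04],0,0),tcp([.490,.005,.01],0,0)]
chain(w,p,r)
E
python3 back.py
```

```text
t 40.55 pos [ 0.4384 -0.176   0.2073] sd [0. 0. 0.] F [-0.2 -0.3 -1.5] gap 0.121 ff 121.2 j [ 1.97  0.28 -1.48  2.41 -0.43  0.2   2.56]
lean -35.74 yaw 0.022 yz 0.0402
tray-frame F [  54.8 -409.5  178.7] world [ 0.5272 -0.2029  0.1787] tilt 67.8 yaw -0.116
0 shift [-0.646, 0.073, 0.027] turn [0.058, 0.705, 0.009]
1 shift [-0.495, 0.0, -0.224] turn [0.0, 0.8, 0.0]
2 shift [0.169, 0.94, 0.07] turn [0.0, 0.0, 0.0]
3 shift [-0.021, 0.85, 0.694] turn [0.0, 0.0, 0.0]
4 shift [-0.382, 0.25, 0.705] turn [0.0, 0.0, 0.0]
5 shift [-0.159, 0.0, 0.254] turn [0.0, 0.0, 0.0]
```

>>> apply_moves([
  [[-0.13, 0.015, 0.0], [0.01, 0.14, 0], 4],
  [[-0.26, 0.03, 0.01], [0.02, 0.28, 0], 4],
  [[-0.39, 0.04, 0.015], [0.03, 0.42, 0.005], 4],
  [[-0.52, 0.06, 0.02], [0.045, 0.56, 0.007], 4],
  [[-0.646, 0.073, 0.027], [0.058, 0.705, 0.009], 4],
  [[-0.646, 0.073, 0.027], [0.058, 0.705, 0.009], 4],
  [[-0.646, 0.073, 0.027], [0.058, 0.705, 0.009], 4],
])

```text
time: 41.25
ee_pos: [0.4952, -0.1674, 0.2438]
tool_rot: [0.036, -0.002, 0.999, 0.001]
ft_force: [-0.5, 0.8, -1.9]
finger_gap: 0.121
finger_force: 121.0
```

```bash
python3 back.py
```

```text
t 41.3 pos [ 0.4932 -0.168   0.2428] sd [0. 0. 0.] F [-0.6 -0.  -2.2] gap 0.123 ff 121.0 j [ 1.02  0.31 -0.85  1.92  0.26  0.96  1.62]
lean -4.09 yaw 0.0021 yz 0.0029
tray-frame F [  81.7 -405.2  173.1] world [ 0.5539 -0.1976  0.1731] tilt 36.1 yaw -0.04
0 shift [0.009, -0.01, -0.004] turn [0.004, 0.002, 0.002]
1 shift [-0.495, 0.0, -0.224] turn [0.0, 0.8, 0.0]
2 shift [0.169, 0.94, 0.07] turn [0.0, 0.0, 0.0]
3 shift [-0.021, 0.85, 0.694] turn [0.0, 0.0, 0.0]
4 shift [-0.382, 0.25, 0.705] turn [0.0, 0.0, 0.0]
5 shift [-0.159, 0.0, 0.254] turn [0.0, 0.0, 0.0]
```

>>> apply_moves([
  [[-0.1, 0, -0.05], [0, 0.16, 0], 4],
  [[-0.2, 0, -0.09], [0, 0.32, 0], 4],
  [[-0.3, 0, -0.14], [0, 0.48, 0], 4],
  [[-0.4, 0, -0.18], [0, 0.64, 0], 4],
  [[-0.49, 0, -0.226], [0, 0.8, 0], 4],
  [[-0.49, 0, -0.226], [0, 0.8, 0], 4],
])

```text
time: 41.9
ee_pos: [0.5393, -0.1697, 0.2638]
tool_rot: [-0.279, -0.0, 0.96, 0.004]
ft_force: [-0.2, 0.3, -2.8]
finger_gap: 0.122
finger_force: 121.0
```

>>> apply_moves([
  [[0.08, 0.45, 0.03], [0, 0, 0], 4],
  [[0.17, 0.94, 0.07], [0, 0, 0], 4],
  [[0.17, 0.94, 0.07], [0, 0, 0], 4],
])

```text
time: 42.2
ee_pos: [0.519, -0.0681, 0.2735]
tool_rot: [-0.274, -0.005, 0.962, 0.003]
ft_force: [0.0, 0.2, -1.9]
finger_gap: 0.121
finger_force: 121.1
```

>>> apply_moves([
  [[-0.01, 0.42, 0.35], [0, 0, 0], 4],
  [[-0.02, 0.85, 0.69], [0, 0, 0], 4],
  [[-0.02, 0.85, 0.69], [0, 0, 0], 4],
])

```text
time: 42.5
ee_pos: [0.482, 0.0129, 0.2114]
tool_rot: [-0.277, -0.002, 0.961, 0.002]
ft_force: [-0.2, 0.6, -2.0]
finger_gap: 0.119
finger_force: 121.1
```

>>> apply_moves([
  [[-0.19, 0.12, 0.35], [0, 0, 0], 4],
  [[-0.38, 0.25, 0.7], [0, 0, 0], 4],
  [[-0.38, 0.25, 0.7], [0, 0, 0], 4],
  [[-0.38, 0.25, 0.7], [0, 0, 0], 4],
])

```text
time: 42.9
ee_pos: [0.4812, 0.0329, 0.1342]
tool_rot: [-0.276, 0.001, 0.961, 0.001]
ft_force: [0.0, -0.2, -1.3]
finger_gap: 0.126
finger_force: 121.1
```

```bash
python3 back.py; python3 ts.py post|tail -1; python3 tf.py | tail -3
```

```text
t 42.95 pos [0.4823 0.0329 0.135 ] sd [0. 0. 0.] F [-0.4 -0.3 -1.1] gap 0.124 ff 121.1 j [ 0.41  0.8  -0.73  1.62  0.35  1.46  1.13]
lean 31.86 yaw -0.0034 yz 0.0009
tray-frame F [  26.4 -202.3   43. ] world [0.4904 0.003  0.043 ] tilt 0.1 yaw -0.043
0 shift [0.482, -2.018, -0.976] turn [0.002, -0.797, -0.004]
1 shift [-0.495, 0.0, -0.224] turn [0.0, 0.8, 0.0]
2 shift [0.169, 0.94, 0.07] turn [0.0, 0.0, 0.0]
3 shift [-0.021, 0.85, 0.694] turn [0.0, 0.0, 0.0]
4 shift [-0.382, 0.25, 0.705] turn [0.0, 0.0, 0.0]
5 shift [-0.159, 0.0, 0.254] turn [0.0, 0.0, 0.0]
[(np.float64(34.1), np.float64(0.0), 0), (np.float64(37.2), np.float64(2.0), 0), (np.float64(37.3), np.float64(2.0), 4), (np.float64(38.0), np.float64(4.0), 4), (np.float64(39.1), np.float64(-2.0), -4), (np.float64(43.7), np.float64(0.0), -4), (np.float64(45.0), np.float64(-4.0), -4), (np.float64(46.6), np.float64(-2.0), 0)]
top [(0.77, [233.1, 229.6, 25.7, 19.0], 336)]
(np.float64(157.05490196078432), -20)
extra tilt, dx, dz [-48.511  -49.0845  84.4439] 75.19999999999999 [np.float64(336.0)]
```

>>> apply_moves([
  [[-0.09, 0, 0.144], [0, 0, 0], 4],
  [[-0.17, 0, 0.272], [0, 0, 0], 4],
  [[-0.185, 0, 0.297], [0, 0, 0], 4],
  [[-0.185, 0, 0.297], [0, 0, 0], 4],
])

```text
time: 43.75
ee_pos: [0.4813, 0.0348, 0.0987]
tool_rot: [-0.276, 0.001, 0.961, 0.001]
ft_force: [-1.2, 0.3, 10.0]
finger_gap: 0.121
finger_force: 122.5
```

>>> apply_moves([
  [[-0.011, 0, 0.017], [0, 0, 0], 4],
  [[-0.011, 0, 0.017], [0, 0, 0], 4],
])

```text
time: 43.95
ee_pos: [0.4812, 0.0349, 0.0985]
tool_rot: [-0.277, 0.0, 0.961, 0.0]
ft_force: [-1.6, 0.5, 22.2]
finger_gap: 0.122
finger_force: 123.9
```

>>> apply_moves([
  [[-0.008, 0, 0.013], [0, 0, 0], 4],
  [[-0.008, 0, 0.013], [0, 0, 0], 4],
])

```text
time: 44.15
ee_pos: [0.4811, 0.035, 0.0984]
tool_rot: [-0.277, 0.0, 0.961, 0.0]
ft_force: [-3.4, -0.5, 29.4]
finger_gap: 0.121
finger_force: 125.2
```

>>> apply_moves([
  [[0.017, 0, -0.028], [0, 0, 0], 4],
  [[0.017, 0, -0.028], [0, 0, 0], 12],
  [[0.017, 0, -0.028], [0, 0, 0], 30],
  [[0.017, 0, -0.028], [0, 0, 0], 50],
  [[0.017, 0, -0.028], [0, 0, 0], 50],
  [[0.017, 0, -0.328], [0, 0, 0], 50],
  [[0.017, 0, -0.728], [0, 0, 0], 50],
  [[0.017, 0, -1], [0, 0, 0], 50],
  [[0.017, 0, -1], [0, 0, 0], 50],
], force=40)

```text
time: 45.05
ee_pos: [0.5366, 0.0347, 0.1832]
tool_rot: [-0.272, 0.001, 0.962, 0.001]
ft_force: [0.3, 1.0, -0.6]
finger_gap: 0.585
finger_force: 0.0
```

```bash
python3 - <<'E'
from fit import *
from plan import *
np.set_printoptions(precision=4,suppress=True)
cs={n:cam(n) for n in("scene","top")}
p,r=avg(1)
L={n:viewer.tip_of(n,"ball0") for n in cs}
for n in cs: print(n,[(np.round(q["location"],1).tolist(),round(q["p"],2)) for q in L[n]])
q=viewer.trace("scene","measure_grip");e=proj(cs["scene"],[.49,.01,.04]);q=[a for a in q if np.linalg.norm(np.array(a["box"][:2])+np.array(a["box"][2:])/2-e)<25]
if q:print("meas",q[0]["p"],fit({"scene":cs["scene"]},{"scene":q[0]["mask"].astype(float)},MEAS,.005,[.49,.004,0.]))
# stray ball: whitish blob near expected place
for n in cs:
    c=cs[n];u,v=proj(c,[.373,.281,.012]).astype(int);g=cv2.resize(c["image"][v-10:v+11,u-10:u+11],None,fx=4,fy=4,interpolation=cv2.INTER_CUBIC).astype(int)
    w=g.min(2)-0.5*(g.max(2)-g.min(2));lo=np.median(w);m=(w>lo+12).astype(np.uint8);k,l,s,ce=cv2.connectedComponentsWithStats(m)
    print(n,(u,v),"median",lo,"max",w.max(),[(int(s[i,4]),(ce[i]/4+[u-10,v-10]).round(1).tolist()) for i in range(1,k) if s[i,4]>30])
E
```

```text
t 45.2 pos [0.5325 0.0338 0.1796] sd [0. 0. 0.] F [ 0.3 -0.1  0.3] gap 0.586 ff 0.0 j [ 0.37  0.82 -0.73  1.45  0.34  1.6   1.15]
lean 32.05 yaw -0.0017 yz 0.0003
scene [([302.5, 166.1], 0.49), ([241.8, 198.6], 0.44), ([303.0, 192.8], 0.36)]
top [([163.9, 269.8], 0.62), ([185.4, 216.1], 0.59), ([181.9, 205.1], 0.57), ([192.3, 220.1], 0.51), ([191.1, 205.1], 0.5), ([326.2, 231.5], 0.5), ([331.0, 244.1], 0.37)]
meas 0.71 (array([0.4895, 0.0054, 0.0059]), np.float64(43.81960784313725), np.float64(458.0))
scene (np.int64(300), np.int64(165)) median 140.5 max 193.0 [(222, [301.7, 165.5])]
top (np.int64(163), np.int64(267)) median 126.0 max 165.0 [(301, [162.9, 267.2])]
```

Measure stands upright on its mat. Now the stray ball: go above it with the tool vertical.

```bash
python3 - <<'E'
from plan import *
np.set_printoptions(precision=4,suppress=True)
a={n:cam(n) for n in("scene","top")}
b={"scene":(301.7,165.5),"top":(162.9,267.2)}
for n in a: print(n,atz(a[n],b[n],.012))
B=np.mean([atz(a[n],b[n],.012) for n in a],0);print("tri",tri([ray(a[n],b[n]) for n in a]),B,"tray frame",Rz(TY).inv().apply(B-TR)*1000)
p,r=cur()
w=[(p+np.array([-.05,.085,.02]),Rz(0)*toolrot(20)),(p+np.array([-.10,.17,.02]),toolrot(8)),(np.array([B[0],B[1],.17]),toolrot(0))]
chain(w,p,r)
E
```

```text
scene [0.3742 0.2865 0.012 ]
top [0.3754 0.2839 0.012 ]
tri [0.3758 0.2845 0.0132] [0.3748 0.2852 0.012 ] tray frame [-77.8862  84.3456  12.    ]
0 shift [0.531, 0.849, 0.097] turn [0.002, -0.268, -0.002]
1 shift [0.47, 0.85, 0.171] turn [0.0, -0.267, 0.0]
2 shift [0.53, 0.813, 0.374] turn [0.0, -0.178, 0.0]
```

>>> apply_moves([
  [[0.27, 0.42, 0.05], [0, -0.13, 0], 70],
  [[0.53, 0.85, 0.1], [0, -0.268, 0], 70],
  [[0.53, 0.85, 0.1], [0, -0.268, 0], 70],
])

```text
time: 45.75
ee_pos: [0.4758, 0.127, 0.2022]
tool_rot: [-0.173, -0.007, 0.985, 0.001]
ft_force: [0.9, 1.4, -0.4]
finger_gap: 0.819
finger_force: 0.0
```

>>> apply_moves([
  [[0.24, 0.42, 0.08], [0, -0.13, 0], 70],
  [[0.47, 0.85, 0.17], [0, -0.267, 0], 70],
  [[0.47, 0.85, 0.17], [0, -0.267, 0], 70],
])

```text
time: 46.05
ee_pos: [0.4258, 0.2105, 0.2012]
tool_rot: [-0.069, -0.006, 0.998, 0.001]
ft_force: [0.1, -0.1, 0.7]
finger_gap: 0.824
finger_force: 0.0
```

>>> apply_moves([
  [[0.26, 0.4, 0.19], [0, -0.09, 0.3], 70],
  [[0.53, 0.81, 0.37], [0, -0.178, 0.6], 70],
  [[0.53, 0.81, 0.37], [0, -0.178, 0.6], 70],
  [[0.53, 0.81, 0.37], [0, -0.178, 0.6], 70],
])

```text
time: 46.45
ee_pos: [0.3726, 0.2875, 0.1706]
tool_rot: [0.002, 0.233, 0.972, -0.016]
ft_force: [0.6, -0.6, -0.1]
finger_gap: 0.819
finger_force: 0.0
```

```bash
python3 - <<'E'
from plan import *
p,r=avg(1);B=np.array([.375,.285,.023])
print(r.as_matrix().round(3).tolist())
chain([(np.array([.375,.285,.10]),r),(B,r)],p,r)
E
```

```text
t 46.5 pos [0.3733 0.2867 0.1709] sd [0. 0. 0.] F [-0.2 -0.7 -0.8] gap 0.818 ff 0.0 j [-0.07  0.37 -0.77  2.04  0.35  0.9   0.05]
lean 0.13 yaw -0.4733 yz -0.0306
[[-0.89, 0.456, -0.002], [0.455, 0.89, -0.033], [-0.013, -0.031, -0.999]]
0 shift [-0.013, 0.014, 0.709] turn [0.0, 0.0, 0.0]
1 shift [0.01, 0.024, 0.77] turn [0.0, 0.0, 0.0]
```

>>> apply_moves([
  [[-0.01, 0.01, 0.2], [0.03, 0, 0.2], 70],
  [[-0.01, 0.01, 0.4], [0.03, 0, 0.4], 70],
  [[-0.01, 0.01, 0.7], [0.03, 0, 0.6], 70],
  [[-0.01, 0.01, 0.7], [0.03, 0, 0.8], 70],
  [[-0.01, 0.01, 0.7], [0.03, 0, 0.8], 70],
])

```text
time: 47.0
ee_pos: [0.3769, 0.2826, 0.1001]
tool_rot: [0.004, 0.523, 0.852, -0.027]
ft_force: [-0.3, -0.6, 1.0]
finger_gap: 0.821
finger_force: 0.0
```

```bash
python3 - <<'E'
from plan import *
p,r=avg(1);B=np.array([.375,.285,.023])
y=r.as_matrix()[:,1];a=np.arctan2(-y[0],y[1])
rt=Rz(a)*toolrot(0)
chain([(B,rt)],p,r)
E
```

```text
t 47.05 pos [0.3773 0.2832 0.1008] sd [0. 0. 0.] F [-0.   0.6 -0.3] gap 0.819 ff 0.0 j [-0.25  0.46 -0.56  2.06  0.38  0.77 -0.58]
lean 1.17 yaw -1.1005 yz -0.0402
0 shift [0.053, 0.019, 0.776] turn [-0.051, 0.043, 0.001]
```

>>> apply_moves([
  [[0.03, 0.01, 0.35], [-0.03, 0.02, 0], 70],
  [[0.05, 0.02, 0.65], [-0.05, 0.04, 0], 70],
  [[0.053, 0.019, 0.775], [-0.05, 0.043, 0], 70],
  [[0.053, 0.019, 0.775], [-0.05, 0.043, 0], 45],
  [[0.053, 0.019, 0.775], [-0.05, 0.043, 0], 25],
  [[0.053, 0.019, 0.775], [-0.05, 0.043, 0], 15],
  [[0.053, 0.019, 0.775], [-0.05, 0.043, 0], 15],
  [[0.053, 0.019, 0.775], [-0.05, 0.043, 0], 15],
], force=30)

```text
time: 47.85
ee_pos: [0.376, 0.2864, 0.0245]
tool_rot: [0.001, 0.523, 0.853, 0.001]
ft_force: [0.3, 0.4, 6.2]
finger_gap: 0.254
finger_force: 29.4
```

```bash
python3 - <<'E'
from plan import *
p,r=avg(1)
# lift, over tray x=-20,y=0 at ball height ~ 30mm
t=tray(0,0,0)
w=[(p+np.array([0,0,.095]),r),(np.array([p[0]+.04,p[1]-.045,p[2]+.095]),r),(np.array([t[0],t[1],p[2]+.095]),r),(np.array([t[0],t[1],.085]),r)]
print(t);chain(w,p,r)
E
```

```text
t 47.9 pos [0.376  0.2864 0.0245] sd [0. 0. 0.] F [-0.7  0.6  7.4] gap 0.257 ff 29.4 j [-0.31  0.58 -0.47  2.12  0.5   0.54 -0.68]
lean -0.15 yaw -1.1 yz 0.0031
[0.456 0.204 0.   ]
0 shift [0.0, 0.003, -0.95] turn [0.0, 0.0, 0.0]
1 shift [-0.582, 0.152, 0.0] turn [0.0, 0.0, 0.0]
2 shift [-0.515, 0.187, 0.0] turn [0.0, 0.0, 0.0]
3 shift [-0.0, -0.001, 0.345] turn [0.0, 0.0, 0.0]
```

>>> apply_moves([
  [[0, 0, -0.2], [0, 0, 0], 15],
  [[0, 0, -0.5], [0, 0, 0], 15],
  [[0, 0, -0.95], [0, 0, 0], 15],
  [[0, 0, -0.95], [0, 0, 0], 15],
])

```text
time: 48.3
ee_pos: [0.3774, 0.2879, 0.1231]
tool_rot: [0.002, 0.523, 0.853, 0.004]
ft_force: [0.1, 1.1, 0.1]
finger_gap: 0.251
finger_force: 29.5
```

>>> apply_moves([
  [[-0.3, 0.08, 0], [0, 0, 0], 15],
  [[-0.58, 0.15, 0], [0, 0, 0], 15],
  [[-0.85, 0.24, 0], [0, 0, 0], 15],
  [[-1, 0.3, 0], [0, 0, 0], 15],
  [[-1, 0.3, 0], [0, 0, 0], 15],
])

```text
time: 48.8
ee_pos: [0.4486, 0.2075, 0.1181]
tool_rot: [0.001, 0.525, 0.851, -0.0]
ft_force: [-0.7, -0.3, 0.4]
finger_gap: 0.257
finger_force: 29.5
```

```bash
python3 - <<'E'
from plan import *
p,r=avg(1);t=tray(0,0,45)
chain([(np.array([t[0],t[1],p[2]]),r),(t,r)],p,r)
E
```

```text
t 48.85 pos [0.4472 0.209  0.1181] sd [0. 0. 0.] F [-0.5 -0.8 -0.1] gap 0.251 ff 29.5 j [-0.01  0.44 -0.57  2.04  0.34  0.76 -0.33]
lean 0.01 yaw -1.1028 yz -0.0003
0 shift [-0.084, 0.056, -0.0] turn [0.0, 0.0, 0.0]
1 shift [0.0, 0.0, 0.731] turn [0.0, 0.0, 0.0]
```

>>> apply_moves([
  [[-0.08, 0.055, 0], [0, 0, 0], 15],
  [[-0.08, 0.055, 0.35], [0, 0, 0], 15],
  [[-0.08, 0.055, 0.73], [0, 0, 0], 15],
  [[-0.08, 0.055, 0.73], [0, 0, 0], 15],
  [[-0.08, 0.055, 0.73], [0, 0, 0], 28],
  [[-0.08, 0.055, 0.73], [0, 0, 0], 38],
  [[-0.08, 0.055, 0.73], [0, 0, 0], 38],
  [[-0.08, 0.055, 0.35], [0, 0, 0], 38],
  [[-0.08, 0.055, -0.2], [0, 0, 0], 38],
  [[-0.08, 0.055, -0.6], [0, 0, 0], 38],
])

```text
time: 49.85
ee_pos: [0.4555, 0.2057, 0.1813]
tool_rot: [0.001, 0.523, 0.853, 0.001]
ft_force: [1.8, 0.2, -0.1]
finger_gap: 0.44
finger_force: 0.0
```

>>> apply_moves([
  [[0.4, 0.4, -0.4], [0, 0, 0], 38],
  [[0.8, 0.8, -0.4], [0, 0, 0], 38],
  [[0.8, 0.8, -0.4], [0, 0, 0], 38],
  [[0.8, 0.8, -0.4], [0, 0, 0], 38],
])

```text
time: 50.25
ee_pos: [0.491, 0.3178, 0.2214]
tool_rot: [0.001, 0.521, 0.854, 0.003]
ft_force: [-0.6, 0.5, -0.2]
finger_gap: 0.445
finger_force: 0.0
```

```bash
python3 cnt.py | sed -n 2,4p; python3 - <<'E'
from fit import *
from plan import *
p,r=avg(1)
for n in("scene","top"):
    c=cam(n);print(n,[(np.round(q["location"]).tolist(),round(q["p"],2)) for q in viewer.tip_of(n,"ball0")],"bowl px",np.round(proj(c,[.477,-.199,.08])))
    q=viewer.trace(n,"measure_grip");e=proj(c,[.49,.01,.04]);q=[a for a in q if np.linalg.norm(np.array(a["box"][:2])+np.array(a["box"][2:])/2-e)<25]
    if q:print("meas",q[0]["p"],fit({n:c},{n:q[0]["mask"].astype(float)},MEAS,.005,[.49,.004,0.]))
# bright blobs inside bowl (top)
c=cam("top");g=cv2.resize(c["image"],None,fx=4,fy=4,interpolation=cv2.INTER_CUBIC).astype(int);u,v=proj(c,[.477,-.199,.08]).astype(int)
s=g[(v-24)*4:(v+24)*4,(u-24)*4:(u+24)*4];w=s.min(2);yy,xx=np.mgrid[:192,:192];w=np.where((yy-96)**2+(xx-96)**2<80**2,w,0)
b=cv2.GaussianBlur(w.astype(np.float32),(0,0),4)-cv2.GaussianBlur(w.astype(np.float32),(0,0),16)
k=(b==cv2.dilate(b,np.ones((21,21))))&(b>6);print("bowl blobs",[((x/4+u-24).round(0),(y/4+v-24).round(0),b[y,x].round(0),w[y,x]) for y,x in np.argwhere(k)])
E
```

```text
Traceback (most recent call last):
  File "cnt.py", line 3, in <module>
    for i in range(4): c=cam("top");f.append(robot.get_obs()["ft_force"][2])
                         ~~~^^^^^^^
  File "h.py", line 5, in cam
    return viewer.read_camera(n)
           ~~~~~~~~~~~~~~~~~~^^^
ValueError: 200 camera calls are used up
Traceback (most recent call last):
  File "plan.py", line 20, in avg
    viewer.read_camera("scene");o=robot.get_obs();P.append(o["ee_pos"]);Q.append(np.roll(o["tool_rot"],-1))
    ~~~~~~~~~~~~~~~~~~^^^^^^^^^
ValueError: 200 camera calls are used up
```

>>> apply_moves([
  [[0, 0, 0], [0, 0, 0], 38],
  [[0, 0, 0], [0, 0, 0], 38],
  [[0, 0, 0], [0, 0, 0], 38],
  [[0, 0, 0], [0, 0, 0], 38],
  [[0, 0, 0], [0, 0, 0], 38],
  [[0, 0, 0], [0, 0, 0], 38],
  [[0, 0, 0], [0, 0, 0], 38],
  [[0, 0, 0], [0, 0, 0], 38],
])

```text
time: 51.05
ee_pos: [0.4904, 0.3129, 0.2183]
tool_rot: [0.0, 0.523, 0.852, 0.0]
ft_force: [0.3, 0.7, 0.2]
finger_gap: 0.444
finger_force: 0.0
```

```bash
python3 -c "
from bench import order
print(order.hand_in())"
```

```text
the job is handed in; nothing more can be done
None
```

Handed in at about 51 s with the measure struck off, emptied over the bowl and standing on its mat; one ball left the tray during the scoop and I dropped it back in, but the camera calls had run out, so the final ball positions are unchecked: three of the four were seen in the bowl, though the load read empty after tipping.

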